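# Sort the counter after the call

### The job

Tidy the ambulance counter after the call. First put both used vials (clear glass, orange plug) into the red tub, standing or lying, before you move any of the clean things; then stand the two amber bottles upright in the blue bin, one in each bay, and lay the battery pack flat in the charger's cradle, in line with it, down between its end stops and corner posts. Set the glass down rather than dropping it, leave the white saline bottle with the blue cap where it stands, and let go of everything.

Things in the scene. Friction and masses are not known exactly. Their poses are not given: they have to be found in the camera images.
- used_a_c (a point): One used vial, clear glass with a white label and a bright orange plug in its top: cylinder 32 mm in diameter up to 50 mm, then a plug 23 mm across; 70 mm tall, about 50 g. Stands on the counter. The point is its centre, half-way up on its axis (35 mm above its base); z runs along the vial towards the plug.
- used_b_c (a point): The other used vial, clear glass with a white label and a bright orange plug in its top: cylinder 32 mm in diameter up to 50 mm, then a plug 23 mm across; 70 mm tall, about 50 g. Stands on the counter. The point is its centre, half-way up on its axis (35 mm above its base); z runs along the vial towards the plug.
- amber_a_c (a point): One amber-brown medicine bottle with a white cap and white label: upright cylinder 40 mm in diameter up to 58 mm, then shoulder and a cap 31 mm across; 85 mm tall, about 110 g. Stands on the counter. The point is its centre, half-way up on its axis (42.5 mm above its base); z runs along the bottle towards the cap.
- amber_b_c (a point): The other amber-brown medicine bottle with a white cap and white label: upright cylinder 40 mm in diameter up to 58 mm, then shoulder and a cap 31 mm across; 85 mm tall, about 110 g. Stands on the counter. The point is its centre, half-way up on its axis (42.5 mm above its base); z runs along the bottle towards the cap.
- battery_c (a point): Battery pack: dark grey block 75 (x) x 45 (y) x 40 mm high (z) with a yellow band round it near its +x end, about 280 g, lying flat. The point is its centre, 20 mm above its underside. Grasp it across its 45 mm width (y).
- tub: Red open tub for used glass, fixed: 130 (x) x 140 (y) x 38 mm high, walls and floor 4 mm thick. The origin is the centre of its underside, on the counter; z up.
- bay_1 (a point): One bay of the fixed blue stock bin (88 x 152 x 28 mm high, walls and floor 4 mm, one wall across the middle). Each bay is 80 (x) x 70 mm (y) inside, its walls 24 mm above its floor. The point is the centre of this bay's floor, 4 mm above the counter; z up. The other bay's point is 74 mm away along y.
- bay_2 (a point): The other bay of the fixed blue stock bin (88 x 152 x 28 mm high, walls and floor 4 mm, one wall across the middle). Each bay is 80 (x) x 70 mm (y) inside, its walls 24 mm above its floor. The point is the centre of this bay's floor, 4 mm above the counter; z up. The other bay's point is 74 mm away along y.
- cradle (a point): Cradle of the fixed white battery charger (150 x 95 mm base). The point is the centre of the cradle floor, 10 mm above the counter; x along the cradle to the end with three green lamps, z up. Grey stops rise 14 mm from that floor: end stops 95 mm apart along x, corner posts 65 mm apart along y, with 59 mm gaps for fingers mid-way on both long sides. The battery lies along x, either way round.
- saline_c (a point): White plastic saline bottle with a blue cap and blue band, 44 mm in diameter, 95 mm tall, standing among the others: to be left alone. The point is its centre, half-way up; z runs towards the cap.
Things that resemble listed ones, but are neither listed nor needed, are in the scene too. What is shaped like the part that bears used_b_c but pink or purple is not meant.

How it is judged:
On the way:
1. both used vials lie or stand in the red tub, let go, while the amber bottles and the battery have not been moved (more than 3 cm) (x of used_a_c in the frame of tub between -0.058 and 0.058 m and y of used_a_c in the frame of tub between -0.063 and 0.063 m and z of each of used_a_c, used_b_c in the frame of tub below 0.048 m and linear speed of each of used_a, used_b below 0.03 m/s and contact force between the fingers and used_a below 0.1 N and x of used_b_c in the frame of tub between -0.058 and 0.058 m and y of used_b_c in the frame of tub between -0.063 and 0.063 m and contact force between the fingers and used_b below 0.1 N and distance of each of amber_a_c, amber_b_c, battery_c from where it was at the start of the episode below 0.03 m), for 0.2 s.
At the end, for the whole second after the job is handed in: Vials inside the tub (centres within its walls, under 48 mm up); an amber bottle upright (0.15 rad) on the floor of each bay, axis within 26 mm of its centre; battery flat in the cradle, within 15 mm each way and 0.3 rad; saline within 3 cm of its start, upright; all released, at rest (x of used_a_c in the frame of tub between -0.058 and 0.058 m and y of used_a_c in the frame of tub between -0.063 and 0.063 m and z of each of used_a_c, used_b_c in the frame of tub below 0.048 m and linear speed of each of used_a, used_b, battery below 0.03 m/s and contact force between the fingers and used_a below 0.1 N and x of used_b_c in the frame of tub between -0.058 and 0.058 m and y of used_b_c in the frame of tub between -0.063 and 0.063 m and contact force between the fingers and used_b below 0.1 N and ((horizontal distance between amber_a_c and bay_1 below 0.026 m and z of amber_a_c in the frame of bay_1 below 0.05 m and angle between each of amber_a_c, amber_b_c's own z axis and vertical below 0.15 rad and linear speed of each of amber_a, amber_b below 0.03 m/s and horizontal distance between amber_b_c and bay_2 below 0.026 m and z of amber_b_c in the frame of bay_2 below 0.05 m) or (horizontal distance between amber_a_c and bay_2 below 0.026 m and z of amber_a_c in the frame of bay_2 below 0.05 m and angle between each of amber_a_c, amber_b_c's own z axis and vertical below 0.15 rad and linear speed of each of amber_a, amber_b below 0.03 m/s and horizontal distance between amber_b_c and bay_1 below 0.026 m and z of amber_b_c in the frame of bay_1 below 0.05 m)) and x of battery_c in the frame of cradle between -0.015 and 0.015 m and y of battery_c in the frame of cradle between -0.015 and 0.015 m and z of battery_c in the frame of cradle below 0.026 m and angle between battery_c's own z axis and vertical below 0.1 rad and angle between the x axis of battery_c and the x axis of cradle, either way round below 0.3 rad and not (distance of saline_c from where it was at the start of the episode above 0.03 m or angle between saline_c's own z axis and vertical above 0.5 rad)); the robot touches nothing.
It fails at once if the saline bottle is moved more than 3 cm or tipped over (distance of saline_c from where it was at the start of the episode above 0.03 m or angle between saline_c's own z axis and vertical above 0.5 rad).
It fails at once if a glass vial or bottle is dropped or thrown (faster than 0.9 m/s when out of the fingers, a fall of about 4 cm) ((linear speed of used_a above 0.9 m/s and contact force between the fingers and used_a below 0.1 N) or (linear speed of used_b above 0.9 m/s and contact force between the fingers and used_b below 0.1 N) or (linear speed of amber_a above 0.9 m/s and contact force between the fingers and amber_a below 0.1 N) or (linear speed of amber_b above 0.9 m/s and contact force between the fingers and amber_b below 0.1 N)).
It also fails if it takes over 118 s, if anything falls off the work surface, if the arm or the gripper's body presses on something with over 40 N, if the wrist force passes 120 N, or if a joint passes its speed limit or range.

### The arm

A 6-joint arm with a two-finger parallel gripper is mounted at the origin on the work surface. World frame = base frame: x ahead of the robot, y to its left, z up, the work surface at z = 0. Lengths are in m, angles in rad, forces in N, time in s.
With the tool pointing down it reaches from about 0.35 to 0.85 m from the base axis. Payload 8.1 kg.
Tool frame: the origin (TCP) lies at the very end of the fingers, on their centre line; the grasp point (between the pads) lies 19 mm behind it; z points along the fingers, y is the direction in which the jaws open and shut (so a half turn about z gives the same grasp; the last joint's range is limited). The gripper opens to 93 mm and grips with 3 to 60 N. Pads are 15 mm wide; open, the fingers measure 128 mm over their backs; the gripper's body (75 mm by 188 mm) begins 65 mm behind the grasp point.
Start: joints at [-1.383, 0.13, 1.488, -0, 1.523, -0.085], TCP at [0.162, -0.578, 0.183] pointing down, gripper open.
Joint ranges: [-2.96, 2.96], [-0.89, 2.26], [0.02, 2.5], [-1.34, 4.48], [0, 2.73], [-2.66, 2.66]. Speed limits (rad/s): [2.39, 2.39, 2.79, 3.14, 3.14, 3.14].

### API

Orientations are given as a rotation vector (axis times angle).
In Python, from plant import robot gives the robot as it stands.
- The arm moves only by the shell command python3 -m pendant 'ROWS' [OPENING] [FORCE]. ROWS is JSON, a list of rows, each an object with "delta_pos": the shift along the tool's x, y, z in m, a list of three; "spin": the turn about the tool's z in rad. In form: [{"delta_pos": [dx, dy, dz], "spin": spin}, ...]. A call has 1 to 10 rows; each row is the pose to reach, as a shift and turn from the pose measured when the call began, along the tool's axes at that moment; what a row does not reach only later rows make up. A row lasts 1/10 s, in which the tool goes at most 50 mm and 8.59 degrees, less where a joint would pass 70% of its speed; a pose out of reach is approached as far as the arm can. A call with a gripper value outside its range is refused whole. OPENING is the closure, from -1 (fully open) to 1 (shut), set as the call begins (- or left out, the last holds). The fingers move at their own pace and stop on an object; FORCE is the grip in N (left out, the last holds). Time passes only in rows, so rows that repeat a pose let the fingers close. It gives the time, the measured TCP pose, the force and the opening at its end, in the units of the state.
- robot.read_state(): the state, without advancing time (a new reading comes with each control period).
- robot.read_camera(name): name is "scene" or "top" or "wrist"; returns a dict with "color" (480x640x3 uint8, blue, green, red), "camera_matrix" (3x3 intrinsics, pixels), "D" ([k1, k2, p1, p2, k3] as OpenCV has them; the pictures are not rectified), "R" (3x3) and "t" (3): a world point X has camera coordinates R X + t. Camera axes: x right, y down, z forward; pixel columns grow to the right and rows downward; lengths in m; the calibration is good to about 2 mm. A picture is of the moment at which its call begins. There is no depth.
- robot.close_job(): hands the job in, once; it reports no verdict.
Trained networks look in the newest picture that a camera, given by its name, has taken for a name from the list of things; names that differ only in an ending like _2 or _b are one class to them, and where a whole thing is asked for, a point or a joint stands for the part that bears it (a point fixed in the world has none). Each returns a list of dicts, best first, with "score" (0 to 1); they miss things now and then, are a little off and sometimes report something else, mostly with a low value. They report only what shows in the picture. A call takes as long as a camera call. They do not tell look-alikes from the thing itself.
- robot.outline_of(camera, label): "mask" (480x640 bool, what is visible of it).
- robot.mark_of(camera, label): "location" ([x, y, z] in m, in the coordinates of the camera as it stood for that picture, good to about 4 mm: a listed point, or the origin of a listed thing).
The state is a dict: "t": time; "q": joint angles; "dq": joint speeds; "joint_torque": joint torques, N m; "tool_pos": TCP position; "orientation": TCP orientation; "force": force on the tool from outside, world axes, zero at the start; "wrist_torque": the same for the moment, N m; "opening": finger opening in m.
Only numpy, scipy, OpenCV 4.12 (cv2) and the standard library are available. Lean on these libraries where they do the work, as an engineer would, in place of code of your own. Each camera call takes 0.05 s, during which the arm holds its last target.

## Working session

There is one attempt and no reset: what is moved stays moved. The work goes in short steps, Python scripts to look and compute and a shell command to move; the robot and the scene stay as the last step left them, time stands still between calls to the robot, and variables do not carry over. Pictures are saved under pics/ and viewed, and the job is handed in when it is done.

```bash
ls; mkdir -p pics; cat > h.py <<'E'
import cv2,numpy as np
from plant import robot
def snap(c,fn=None):
    r=robot.read_camera(c)
    if fn: cv2.imwrite('pics/'+fn,r['color'])
    return r
def world(r,p): return np.array(r['R']).T@(np.array(p)-np.array(r['t']).ravel())
def proj(r,X):
    rv=cv2.Rodrigues(np.array(r['R']))[0]
    return cv2.projectPoints(np.array(X,float).reshape(-1,3),rv,np.array(r['t'],float),np.array(r['camera_matrix']),np.array(r['D'],float))[0].reshape(-1,2)
def ray(r,px,z):
    u=cv2.undistortPoints(np.array([[px]],float),np.array(r['camera_matrix']),np.array(r['D'],float)).ravel()
    R=np.array(r['R']);t=np.array(r['t']).ravel();d=R.T@np.array([u[0],u[1],1]);o=-R.T@t
    return o+d*(z-o[2])/d[2]
E
python3 - <<'E'
from h import *
for c in ('scene','top'):
    r=snap(c,c+'0.png'); print(c,np.round(-np.array(r['R']).T@np.array(r['t']).ravel(),3))
    for l in ['used_a_c','amber_a_c','battery_c','tub','bay_1','cradle','saline_c']:
        for m in robot.mark_of(c,l): 
            w=world(r,m['location']); print(l,round(m['score'],2),np.round(w,3),np.round(proj(r,w)[0]))
print(robot.read_state())
E
```

```text
pics
scene [ 1.267 -0.016  0.729]
used_a_c 0.76 [ 0.443 -0.197  0.031] [229. 232.]
used_a_c 0.62 [ 0.454 -0.073  0.043] [292. 232.]
amber_a_c 0.69 [ 0.444 -0.319  0.041] [165. 229.]
amber_a_c 0.65 [0.407 0.185 0.052] [425. 212.]
battery_c 0.83 [0.378 0.331 0.023] [492. 214.]
tub 0.64 [ 0.598 -0.28   0.002] [172. 302.]
bay_1 0.85 [ 0.62  -0.047  0.005] [304. 310.]
bay_1 0.61 [0.627 0.023 0.005] [345. 313.]
cradle 0.84 [0.585 0.273 0.008] [485. 293.]
saline_c 0.74 [0.405 0.188 0.051] [426. 212.]
top [0.287 0.019 1.275]
used_a_c 0.81 [ 0.447 -0.2    0.033] [422. 266.]
amber_a_c 0.81 [ 0.446 -0.316  0.044] [478. 264.]
battery_c 0.78 [0.379 0.334 0.021] [167. 306.]
tub 0.72 [ 0.597 -0.278  0.001] [451. 199.]
bay_1 0.88 [ 0.623 -0.049  0.01 ] [346. 188.]
bay_1 0.59 [0.626 0.025 0.005] [311. 189.]
cradle 0.6 [0.585 0.267 0.008] [200. 210.]
saline_c 0.6 [0.407 0.183 0.049] [237. 290.]
{'t': 0.8, 'q': array([-1.38342173e+00,  1.30359035e-01,  1.48819144e+00,  5.98589344e-06,
        1.52297985e+00, -8.53992169e-02]), 'dq': array([ 4.61950567e-05, -5.64871261e-04, -1.34107588e-03,  7.12455357e-04,
       -9.85455449e-05,  2.21467723e-05]), 'joint_torque': array([ 1.49191328e-03, -5.59689689e+01, -4.92036688e+01,  7.63885374e-02,
        2.22291285e-02, -5.40662683e-06]), 'tool_pos': array([ 0.16167078, -0.57783164,  0.18256442]), 'orientation': array([3.11235761e+00, 4.27136109e-01, 1.43696247e-05]), 'force': array([ 0.21543404, -0.26568888,  0.6205691 ]), 'wrist_torque': array([ 0.0246502 , -0.04163383, -0.00013735]), 'opening': 0.09306183680730387}
```

View pics/scene0.png

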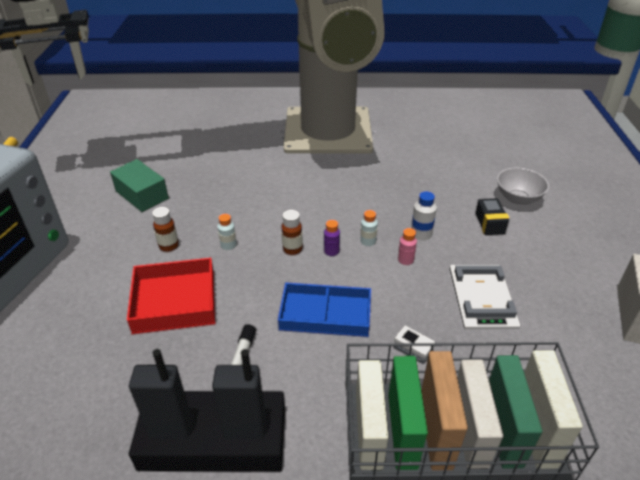

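View pics/top0.png

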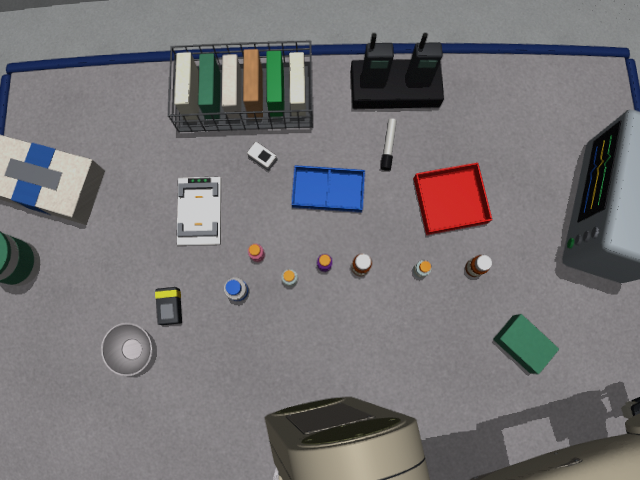

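The scene picture shows the ambers at (165,229) and (292,232), used vials at (228,232) and (369,228), purple at (332,238), pink at (407,246), saline at (424,215) and the battery at (492,215). I'll refine these from plug and cap blobs.

```bash
python3 - <<'E'
from h import *
for c,seeds in (('top',dict(amberA=(484,261,.085),usedA=(424,266,.07),amberB=(363,262,.085),purple=(325,261,.07),usedB=(289,277,.07),saline=(235,288,.095),pink=(256,252,.07))),
 ('scene',dict(amberA=(160,212,.085),usedA=(225,219,.07),amberB=(291,216,.085),purple=(332,226,.07),usedB=(370,216,.07),saline=(427,198,.095),pink=(409,234,.07)))):
    r=snap(c); im=r['color']; lab=cv2.cvtColor(im,cv2.COLOR_BGR2LAB).astype(float)
    for n,(x,y,z) in seeds.items():
        ref=lab[y-1:y+2,x-1:x+2].mean((0,1)); d=np.linalg.norm((lab-ref)*[.5,1,1],axis=2)<28
        k,L,st,ce=cv2.connectedComponentsWithStats(d.astype(np.uint8))
        i=L[y,x]; 
        print(c,n,st[i],np.round(ce[i],1),np.round(ray(r,ce[i],z if c=='top' else z-.006),3))
# fixed things & battery
r=snap('top')
for l in ['battery_c','tub','bay_1','cradle']:
    for m in robot.outline_of('top',l)[:1] if l!='battery_c' else robot.outline_of('top',l)[:1]:
        k=m['mask'].astype(np.uint8); z=.04 if l=='battery_c' else .02
        cs=max(cv2.findContours(k,0,1)[0],key=cv2.contourArea)
        b=cv2.boxPoints(cv2.minAreaRect(cs)); w=[np.round(ray(r,p,z)[:2],3).tolist() for p in b]
        print(l,round(m['score'],2),w,[round(float(np.degrees(np.arctan2(w[i+1][1]-w[i][1],w[i+1][0]-w[i][0]))),1) for i in range(3)])
for c in('top',):
    im=snap(c)['color']
    cv2.imwrite('pics/t1.png',cv2.resize(im[150:350,130:530],(800,400),interpolation=cv2.INTER_CUBIC))
    cv2.imwrite('pics/t2.png',cv2.resize(im[160:340,140:270],None,fx=3.3,fy=3.3,interpolation=cv2.INTER_CUBIC))
E
```

```text
top amberA [477 255  15  15 177] [484.1 261.9] [ 0.444 -0.318  0.085]
top usedA [420 261  11  11  93] [425.1 266.1] [ 0.442 -0.2    0.07 ]
top amberB [356 253  15  16 184] [363.  260.8] [ 0.454 -0.074  0.085]
top purple [320 255  10  11  89] [324.5 259.7] [0.461 0.002 0.07 ]
top usedB [283 270  12  11  92] [288.5 275.4] [0.431 0.075 0.07 ]
top saline [226 280  15  15 172] [232.6 286.8] [0.409 0.184 0.095]
top pink [249 244  11  11  93] [254.  249.2] [0.486 0.144 0.07 ]
scene amberA [152 206  18  11 147] [160.2 211.3] [ 0.437 -0.322  0.079]
scene usedA [219 214  11   8  75] [224.1 217.5] [ 0.437 -0.202  0.064]
scene amberB [282 209  18  11 155] [290.5 214.1] [ 0.447 -0.075  0.079]
scene purple [326 220  12   9  83] [331.7 223.7] [0.457 0.002 0.064]
scene usedB [364 210  12   9  78] [369.6 213.9] [0.428 0.075 0.064]
scene saline [420 191  15  11 120] [426.7 196.1] [0.405 0.185 0.089]
scene pink [404 228  11   9  79] [409.1 232. ] [0.482 0.144 0.064]
battery_c 0.56 [[0.415, 0.358], [0.418, 0.301], [0.343, 0.294], [0.339, 0.351]] [-87.0, -174.7, 94.0]
tub 0.62 [[0.65, -0.192], [0.679, -0.345], [0.536, -0.363], [0.509, -0.213]] [-79.3, -172.8, 100.2]
bay_1 0.92 [[0.58, 0.07], [0.676, 0.062], [0.662, -0.09], [0.566, -0.08]] [-4.8, -95.3, 174.1]
cradle 0.93 [[0.658, 0.316], [0.654, 0.222], [0.503, 0.221], [0.506, 0.313]] [-92.4, -179.6, 88.1]
```

View pics/t2.png

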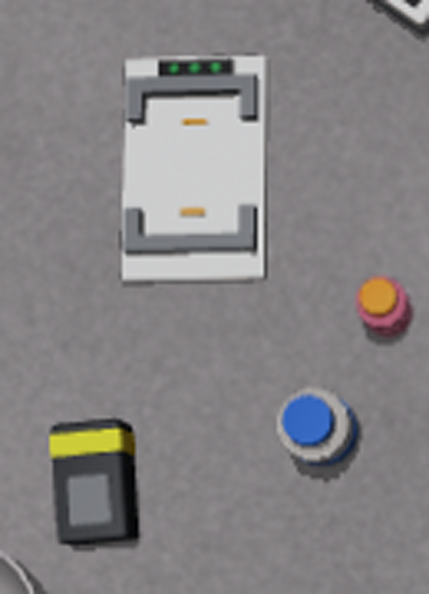

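The picture agrees with the numbers: battery yaw is about +5°, cradle about +1°, yellow band towards +x. Saline sits at (320,425) in the crop and pink at (382,305). Next is a helper that computes the move in tool axes.

```bash
cat >> h.py <<'E'
from scipy.spatial.transform import Rotation as Ro
def st():
    s=robot.read_state();R=Ro.from_rotvec(s['orientation']).as_matrix()
    return s,R,np.arctan2(R[1,0],R[0,0])
def goal(x,y,z,yawdeg):
    s,R,ps=st(); d=R.T@(np.array([x,y,z])-s['tool_pos']); a=(np.radians(yawdeg)-ps+np.pi)%(2*np.pi)-np.pi
    print('goal',(x,y,z,yawdeg),'delta',np.round(d,4),'spin',round(-a,4),'yaw',round(np.degrees(ps),1),'q',np.round(s['q'],2),'t',s['t'])
E
python3 -c "
from h import *
goal(.441,-.2,.18,90)"
```

```text
goal (0.441, -0.2, 0.18, 90) delta [ 0.3708 -0.2886  0.0025] spin -1.298 yaw 15.6 q [-1.38  0.13  1.49  0.    1.52 -0.09] t 1.2
```

```bash
python3 -m pendant '[{"delta_pos":[0.037,-0.029,0],"spin":-0.13},{"delta_pos":[0.074,-0.058,0],"spin":-0.26},{"delta_pos":[0.111,-0.087,0],"spin":-0.39},{"delta_pos":[0.148,-0.115,0],"spin":-0.52},{"delta_pos":[0.185,-0.144,0],"spin":-0.65},{"delta_pos":[0.222,-0.173,0],"spin":-0.78},{"delta_pos":[0.259,-0.202,0],"spin":-0.91},{"delta_pos":[0.297,-0.231,0],"spin":-1.04},{"delta_pos":[0.334,-0.26,0],"spin":-1.17},{"delta_pos":[0.3708,-0.2886,0.0025],"spin":-1.298}]'
python3 - <<'E'
from h import *
goal(.441,-.2,.18,90)
r=snap('wrist','w1.png')
for m in robot.mark_of('wrist','used_a_c'): print(m['score'],np.round(world(r,m['location']),4))
for m in robot.mark_of('wrist','tub'): print('tub',m['score'],np.round(world(r,m['location']),4))
E
```

```text
t: 2.2
tool_pos: [0.4422, -0.1984, 0.1807]
orientation: [2.214, 2.226, 0.001]
force: [0.5, -1.6, 0.4]
opening: 0.0931
goal (0.441, -0.2, 0.18, 90) delta [-0.0016 -0.0012  0.0007] spin 0.0053 yaw 90.3 q [-0.53 -0.19  1.8  -0.    1.52 -0.53] t 2.2
0.85 [ 0.4455 -0.2007  0.0345]
tub 0.84 [ 0.596  -0.2812 -0.002 ]
```

View pics/w1.png

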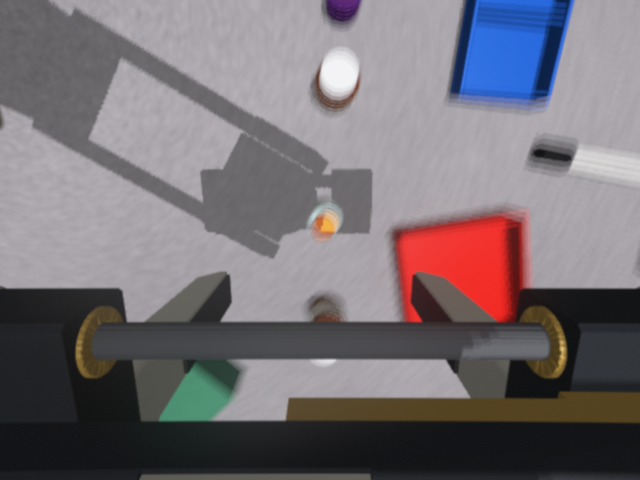

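The wrist view shows the used vial's orange plug at (324,222) and amber A at (323,310) behind the crossbar. The estimates agree on about (0.442,-0.200). Going down to grasp.

```bash
python3 -m pendant '[{"delta_pos":[-0.0016,-0.0002,0.03],"spin":0.005},{"delta_pos":[-0.0016,-0.0002,0.07],"spin":0.005},{"delta_pos":[-0.0016,-0.0002,0.11],"spin":0.005},{"delta_pos":[-0.0016,-0.0002,0.14],"spin":0.005},{"delta_pos":[-0.0016,-0.0002,0.158],"spin":0.005},{"delta_pos":[-0.0016,-0.0002,0.158],"spin":0.005},{"delta_pos":[-0.0016,-0.0002,0.158],"spin":0.005}]'
python3 -m pendant '[{"delta_pos":[0,0,0],"spin":0},{"delta_pos":[0,0,0],"spin":0},{"delta_pos":[0,0,0],"spin":0},{"delta_pos":[0,0,0],"spin":0},{"delta_pos":[0,0,0],"spin":0},{"delta_pos":[0,0,0],"spin":0},{"delta_pos":[0,0,0],"spin":0},{"delta_pos":[0,0,0],"spin":0}]' 1 12
python3 -c "
from h import *
goal(.591,-.310,.13,100)
r=snap('wrist','w2.png')"
```

```text
t: 3.05
tool_pos: [0.4415, -0.2002, 0.0224]
orientation: [-2.223, -2.219, 0.0]
force: [0.4, 0.4, 0.1]
opening: 0.093
t: 3.85
tool_pos: [0.4415, -0.2001, 0.0224]
orientation: [-2.223, -2.219, 0.0]
force: [0.0, -1.1, 1.2]
opening: 0.0339
goal (0.591, -0.31, 0.13, 100) delta [-0.1096  0.1497 -0.1077] spin -0.1764 yaw 89.9 q [-0.53 -0.04  1.97  0.    1.21 -0.53] t 3.85
```

View pics/w2.png

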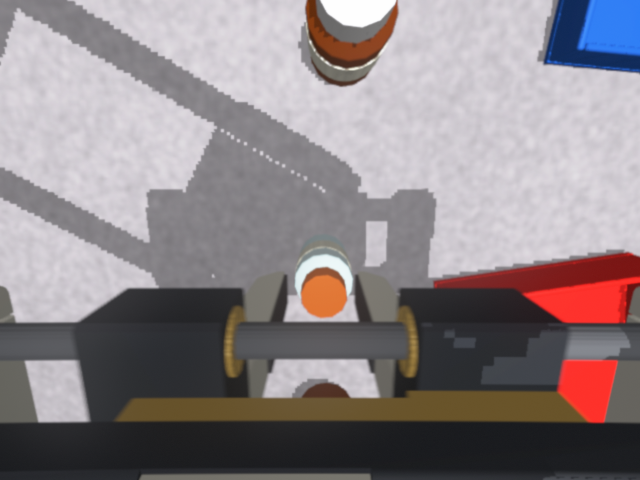

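```bash
python3 -m pendant '[{"delta_pos":[0,0,0],"spin":0},{"delta_pos":[0,0,0],"spin":0},{"delta_pos":[0,0,-0.02],"spin":0},{"delta_pos":[0,0,-0.05],"spin":0},{"delta_pos":[0,0,-0.08],"spin":0},{"delta_pos":[0,0,-0.10],"spin":0},{"delta_pos":[0,0,-0.10],"spin":0}]'
python3 -c "
from h import *
goal(.601,-.310,.125,99)"
```

```text
t: 4.6
tool_pos: [0.4437, -0.2014, 0.1259]
orientation: [2.22, 2.216, 0.002]
force: [-0.1, 0.4, -0.8]
opening: 0.0224
goal (0.601, -0.31, 0.125, 99) delta [-0.1083  0.1575  0.0019] spin -0.159 yaw 89.9 q [-0.53 -0.15  1.87  0.    1.42 -0.53] t 4.6
```

```bash
python3 -c "
from h import *
r=snap('wrist','w3.png');r=snap('scene','s3.png');print(robot.read_state()['opening'])
cv2.imwrite('pics/s3.png',cv2.resize(r['color'][130:350,100:420],None,fx=2.4,fy=2.4))"
```

```text
0.02269355628516161
```

View pics/w3.png

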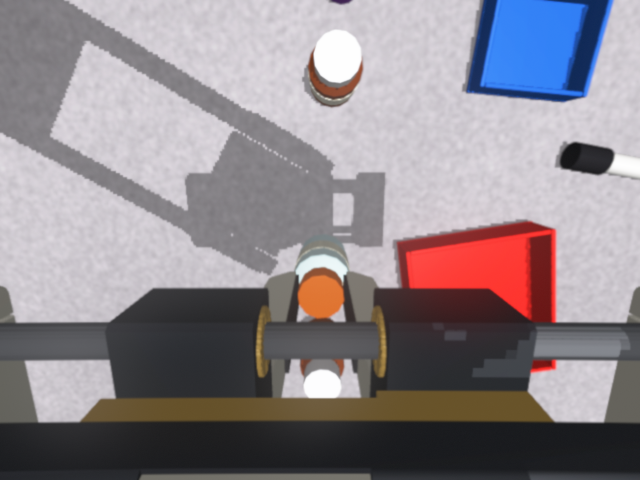

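View pics/s3.png

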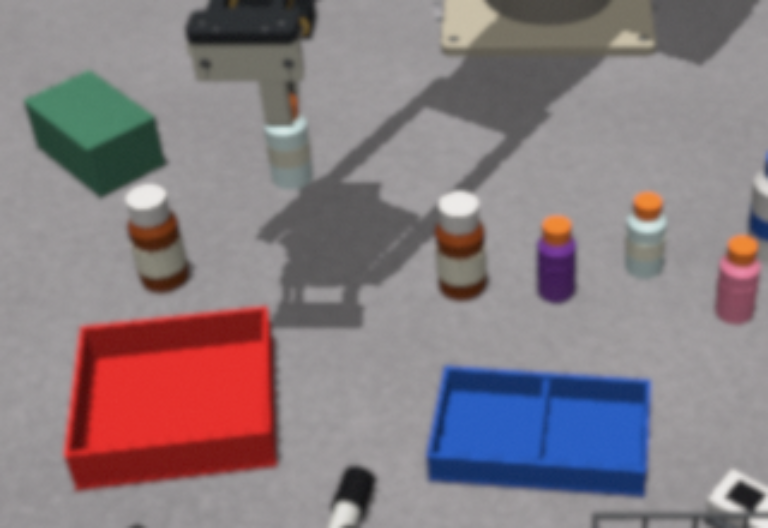

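```bash
python3 - <<'E'
from h import *
r=snap('scene')
for m in robot.outline_of('scene','used_a_c')[:3]:
    k=m['mask'].astype(np.uint8); x,y,w,h=cv2.boundingRect(k); print(m['score'],x,y,w,h)
for m in robot.mark_of('scene','used_a_c')[:3]: print(m['score'],np.round(world(r,m['location']),3))
s=robot.read_state();print(s['tool_pos'],s['force'],s['opening'])
for z in (.05,.06,.07,.08,.09,.1,.11,.12,.13): print(z,np.round(proj(r,[s['tool_pos'][0],s['tool_pos'][1],z])[0],1))
E
```

```text
0.87 212 171 20 39
0.59 450 265 69 64
0.61 [ 0.442 -0.199  0.13 ]
[ 0.44044392 -0.19952109  0.12047664] [ 0.71708972 -0.60088209 -0.52321763] 0.022766302809409892
0.05 [226.2 224.2]
0.06 [225.6 220.1]
0.07 [224.9 216. ]
0.08 [224.3 211.8]
0.09 [223.7 207.6]
0.1 [223.1 203.3]
0.11 [222.4 199. ]
0.12 [221.8 194.6]
0.13 [221.1 190.2]
```

```bash
python3 - <<'E'
from h import *
r=snap('scene');im=r['color'].copy()
s,R,_=st()
for d in (-.02,.0,.02):
  p=proj(r,s['tool_pos']+np.array([d,0,0]))[0]; print(d,p)
  cv2.circle(im,tuple(int(round(v)) for v in p),0,(0,255,0),-1)
cv2.imwrite('pics/s4.png',cv2.resize(im[140:230,180:260],None,fx=7,fy=6.6,interpolation=cv2.INTER_NEAREST))
E
```

```text
-0.02 [223.15306689 187.98103578]
0.0 [221.71484343 194.38370791]
0.02 [220.23494453 200.97890012]
```

View pics/s4.png

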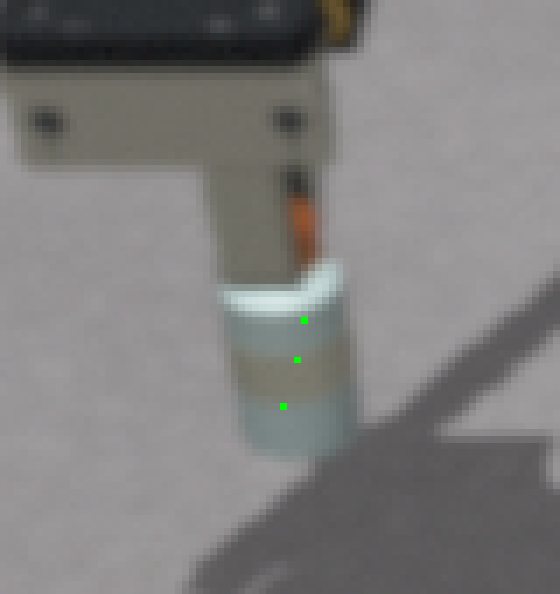

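The near fingertip ends visually inside the glass, at crop (250,283), and the scene mark still has the centre about 10 mm above the TCP. So the vial has not slid and its base is about 23 mm below the TCP. On to the tub.

```bash
python3 -c "
from h import *
goal(.601,-.310,.12,99)"
```

```text
goal (0.601, -0.31, 0.12, 99) delta [-0.1101  0.1607 -0.    ] spin -0.159 yaw 89.9 q [-0.53 -0.15  1.88  0.    1.41 -0.53] t 4.9
```

```bash
python3 -m pendant '[{"delta_pos":[-0.014,0.020,0],"spin":-0.02},{"delta_pos":[-0.034,0.050,0],"spin":-0.05},{"delta_pos":[-0.055,0.080,0],"spin":-0.08},{"delta_pos":[-0.076,0.110,0],"spin":-0.11},{"delta_pos":[-0.096,0.140,0],"spin":-0.14},{"delta_pos":[-0.106,0.155,0],"spin":-0.159},{"delta_pos":[-0.1101,0.1607,0],"spin":-0.159},{"delta_pos":[-0.1101,0.1607,0],"spin":-0.159}]'
python3 - <<'E'
from h import *
goal(.601,-.310,.03,99)
r=snap('scene');print(robot.read_state()['opening'])
for m in robot.mark_of('scene','used_a_c')[:3]: print(m['score'],np.round(world(r,m['location']),3))
im=r['color'];cv2.imwrite('pics/s5.png',cv2.resize(im[180:340,100:260],None,fx=3.7,fy=3.7,interpolation=cv2.INTER_CUBIC))
E
```

```text
t: 5.7
tool_pos: [0.6006, -0.3098, 0.1184]
orientation: [-2.038, -2.384, 0.001]
force: [0.3, -0.2, -0.2]
opening: 0.0222
goal (0.601, -0.31, 0.03, 99) delta [-0.0006  0.0007  0.0884] spin -0.0008 yaw 99.0 q [-0.55  0.37  1.32 -0.    1.45 -0.71] t 5.7
0.02261324815968938
0.9 [ 0.6   -0.309  0.129]
```

View pics/s5.png

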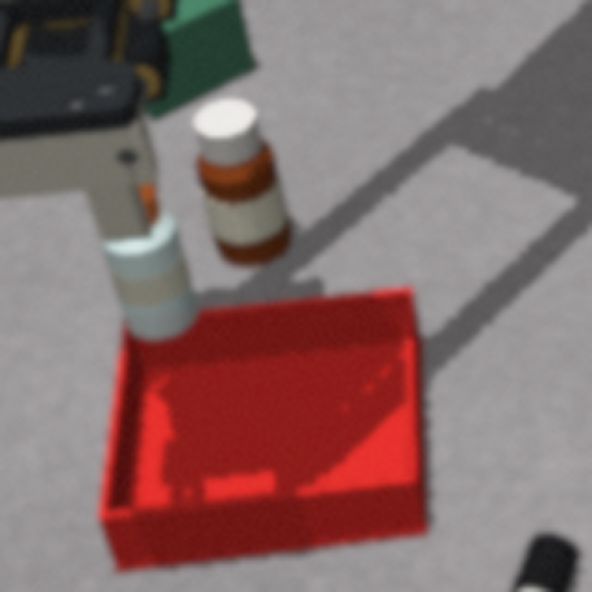

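The vial is held upright above the tub, with centre z 0.129. Lowering.

```bash
python3 -m pendant '[{"delta_pos":[-0.0006,0.0007,0.02],"spin":0},{"delta_pos":[-0.0006,0.0007,0.045],"spin":0},{"delta_pos":[-0.0006,0.0007,0.065],"spin":0},{"delta_pos":[-0.0006,0.0007,0.078],"spin":0},{"delta_pos":[-0.0006,0.0007,0.084],"spin":0},{"delta_pos":[-0.0006,0.0007,0.088],"spin":0},{"delta_pos":[-0.0006,0.0007,0.088],"spin":0},{"delta_pos":[-0.0006,0.0007,0.088],"spin":0}]'
python3 -m pendant '[{"delta_pos":[0,0,0.001],"spin":0},{"delta_pos":[0,0,0.002],"spin":0},{"delta_pos":[0,0,0.002],"spin":0}]'
python3 - <<'E'
from h import *
goal(.601,-.310,.03,99)
r=snap('scene');print(robot.read_state()['force'])
for m in robot.mark_of('scene','used_a_c')[:3]: print(m['score'],np.round(world(r,m['location']),3))
E
```

```text
t: 6.6
tool_pos: [0.6012, -0.31, 0.0324]
orientation: [-2.039, -2.386, 0.001]
force: [-0.3, 0.3, 0.2]
opening: 0.0222
t: 6.9
tool_pos: [0.6013, -0.3101, 0.0307]
orientation: [-2.039, -2.386, 0.001]
force: [-0.5, -0.7, -0.1]
opening: 0.0225
goal (0.601, -0.31, 0.03, 99) delta [ 0.0001 -0.0003  0.0007] spin -0.0004 yaw 99.0 q [-0.55  0.45  1.4  -0.    1.3  -0.71] t 6.9
[ 0.51524581 -0.13350142 -0.80808937]
0.96 [ 0.601 -0.306  0.04 ]
```

```bash
python3 -m pendant '[{"delta_pos":[0,0,0.003],"spin":0},{"delta_pos":[0,0,0.003],"spin":0},{"delta_pos":[0,0,0.003],"spin":0}]'; python3 -m pendant '[{"delta_pos":[0,0,0.002],"spin":0},{"delta_pos":[0,0,0.002],"spin":0},{"delta_pos":[0,0,0.002],"spin":0}]'
```

```text
t: 7.3
tool_pos: [0.601, -0.3098, 0.0272]
orientation: [-2.038, -2.386, 0.001]
force: [-0.7, 0.1, -0.4]
opening: 0.0224
t: 7.6
tool_pos: [0.6018, -0.3101, 0.0261]
orientation: [-2.039, -2.387, 0.0]
force: [0.4, 0.9, 4.6]
opening: 0.0224
```

Contact: force z is 4.6 N at TCP 0.026. Releasing.

```bash
python3 -m pendant '[{"delta_pos":[0,0,-0.001],"spin":0},{"delta_pos":[0,0,-0.001],"spin":0},{"delta_pos":[0,0,-0.001],"spin":0},{"delta_pos":[0,0,-0.001],"spin":0},{"delta_pos":[0,0,-0.001],"spin":0},{"delta_pos":[0,0,-0.001],"spin":0}]' -0.15 
python3 - <<'E'
from h import *
r=snap('scene');im=r['color'];cv2.imwrite('pics/s6.png',cv2.resize(im[180:340,100:260],None,fx=3.7,fy=3.7,interpolation=cv2.INTER_CUBIC))
for m in robot.mark_of('scene','used_a_c')[:3]: print(m['score'],np.round(world(r,m['location']),3))
r=snap('wrist','w6.png')
E
```

```text
t: 8.2
tool_pos: [0.6016, -0.3101, 0.0269]
orientation: [-2.039, -2.387, 0.0]
force: [-0.0, 0.2, 1.0]
opening: 0.0534
0.88 [ 0.601 -0.307  0.037]
```

View pics/s6.png

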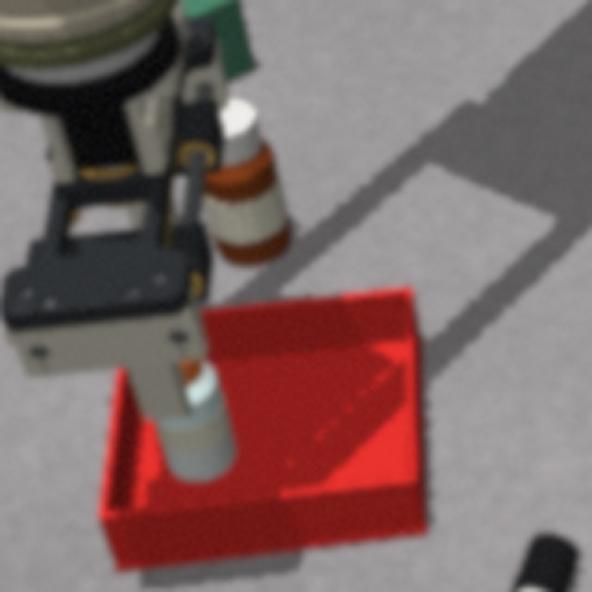

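View pics/w6.png

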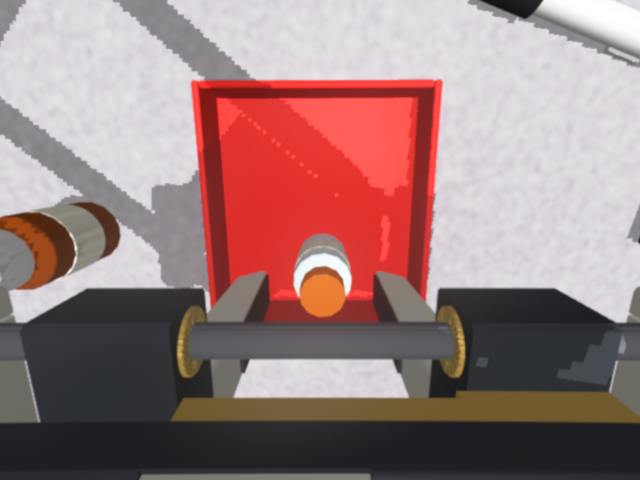

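Vial A stands in the tub, plug at (322,292) in the wrist view, with the fingers clear. Next is vial B.

```bash
python3 -m pendant '[{"delta_pos":[0,0,-0.02],"spin":0},{"delta_pos":[0,0,-0.06],"spin":0},{"delta_pos":[0,0,-0.1],"spin":0},{"delta_pos":[0,0,-0.13],"spin":0},{"delta_pos":[0,0,-0.13],"spin":0}]' -0.15
python3 -c "
from h import *
goal(.432,.075,.15,90)"
```

```text
t: 8.85
tool_pos: [0.6051, -0.3122, 0.1643]
orientation: [2.035, 2.382, 0.002]
force: [1.3, -0.2, 0.8]
opening: 0.0534
goal (0.432, 0.075, 0.15, 90) delta [ 0.4095 -0.1106  0.0114] spin 0.1568 yaw 99.0 q [-0.55  0.35  1.27  0.    1.52 -0.71] t 8.85
```

```bash
python3 -m pendant '[{"delta_pos":[0.04,-0.011,0],"spin":0.02},{"delta_pos":[0.085,-0.023,0],"spin":0.03},{"delta_pos":[0.13,-0.035,0],"spin":0.05},{"delta_pos":[0.175,-0.047,0],"spin":0.07},{"delta_pos":[0.22,-0.06,0],"spin":0.09},{"delta_pos":[0.265,-0.072,0],"spin":0.11},{"delta_pos":[0.31,-0.084,0],"spin":0.13},{"delta_pos":[0.355,-0.096,0],"spin":0.15},{"delta_pos":[0.39,-0.105,0.005],"spin":0.157},{"delta_pos":[0.4095,-0.1106,0.011],"spin":0.157}]' -0.4
python3 -m pendant '[{"delta_pos":[0,0,0],"spin":0},{"delta_pos":[0,0,0],"spin":0}]'
python3 - <<'E'
from h import *
goal(.432,.075,.022,90)
r=snap('wrist','w7.png')
for m in robot.mark_of('wrist','used_a_c'): print(m['score'],np.round(world(r,m['location']),4),proj(r,world(r,m['location'])))
E
```

```text
t: 9.85
tool_pos: [0.4307, 0.0773, 0.15]
orientation: [2.214, 2.218, 0.004]
force: [0.9, -0.2, -0.2]
opening: 0.065
t: 10.05
tool_pos: [0.4303, 0.0774, 0.1495]
orientation: [2.213, 2.22, 0.003]
force: [-0.3, 0.1, 0.7]
opening: 0.065
goal (0.432, 0.075, 0.022, 90) delta [-0.002   0.0008  0.1276] spin 0.003 yaw 90.2 q [ 0.06 -0.32  1.97 -0.    1.48  0.06] t 10.05
```

View pics/w7.png

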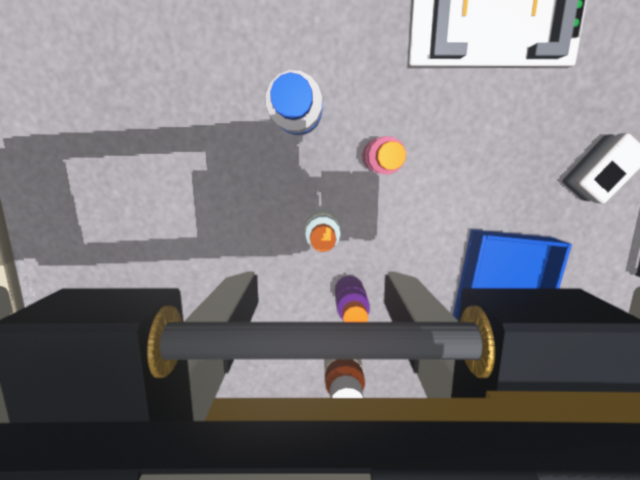

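Vial B's plug is at (322,238), centred between the fingers; purple at (352,300) and pink at (387,155) are clear of the jaws. Descending.

```bash
python3 -m pendant '[{"delta_pos":[-0.002,0.0008,0.03],"spin":0.003},{"delta_pos":[-0.002,0.0008,0.065],"spin":0.003},{"delta_pos":[-0.002,0.0008,0.095],"spin":0.003},{"delta_pos":[-0.002,0.0008,0.117],"spin":0.003},{"delta_pos":[-0.002,0.0008,0.1276],"spin":0.003},{"delta_pos":[-0.002,0.0008,0.1276],"spin":0.003},{"delta_pos":[-0.002,0.0008,0.1276],"spin":0.003}]'
python3 -m pendant '[{"delta_pos":[0,0,0],"spin":0},{"delta_pos":[0,0,0],"spin":0},{"delta_pos":[0,0,0],"spin":0},{"delta_pos":[0,0,0],"spin":0},{"delta_pos":[0,0,0],"spin":0},{"delta_pos":[0,0,0],"spin":0},{"delta_pos":[0,0,0],"spin":0},{"delta_pos":[0,0,0],"spin":0}]' 1 12
python3 -m pendant '[{"delta_pos":[0,0,0],"spin":0},{"delta_pos":[0,0,0],"spin":0}]'
```

```text
t: 10.85
tool_pos: [0.4338, 0.0736, 0.0235]
orientation: [2.218, 2.212, 0.005]
force: [-0.1, 0.4, 0.7]
opening: 0.0652
t: 11.65
tool_pos: [0.4338, 0.0736, 0.0235]
orientation: [2.218, 2.212, 0.005]
force: [0.1, -0.2, 0.0]
opening: 0.0222
t: 11.85
tool_pos: [0.4337, 0.0736, 0.0234]
orientation: [2.218, 2.212, 0.005]
force: [-0.1, 0.9, 0.5]
opening: 0.0226
```

Same grip as before, at the plug width. Lifting.

```bash
python3 -m pendant '[{"delta_pos":[0,0,-0.01],"spin":0},{"delta_pos":[0,0,-0.035],"spin":0},{"delta_pos":[0,0,-0.065],"spin":0},{"delta_pos":[0,0,-0.095],"spin":0},{"delta_pos":[0,0,-0.115],"spin":0},{"delta_pos":[0,0,-0.115],"spin":0},{"delta_pos":[0,0,-0.115],"spin":0}]'
python3 - <<'E'
from h import *
goal(.592,-.250,.14,99)
r=snap('scene');print(robot.read_state()['opening'])
for m in robot.mark_of('scene','used_a_c')[:3]: print(m['score'],np.round(world(r,m['location']),3))
E
```

```text
t: 12.55
tool_pos: [0.433, 0.0741, 0.1386]
orientation: [2.218, 2.212, 0.006]
force: [0.6, -0.5, -0.3]
opening: 0.0225
goal (0.592, -0.25, 0.14, 99) delta [-0.3236  0.1599  0.0013] spin -0.1599 yaw 89.8 q [ 0.06 -0.31  1.98 -0.    1.46  0.06] t 12.55
0.02252224964363027
0.59 [ 0.604 -0.308  0.038]
```

```bash
python3 -m pendant '[{"delta_pos":[-0.025,0.012,0],"spin":-0.01},{"delta_pos":[-0.06,0.03,0],"spin":-0.03},{"delta_pos":[-0.10,0.049,0],"spin":-0.05},{"delta_pos":[-0.14,0.069,0],"spin":-0.07},{"delta_pos":[-0.18,0.089,0],"spin":-0.09},{"delta_pos":[-0.22,0.109,0],"spin":-0.11},{"delta_pos":[-0.26,0.129,0],"spin":-0.13},{"delta_pos":[-0.295,0.147,0],"spin":-0.15},{"delta_pos":[-0.314,0.156,0],"spin":-0.16},{"delta_pos":[-0.32,0.159,0],"spin":-0.16}]'
python3 -m pendant '[{"delta_pos":[0,0,0],"spin":0},{"delta_pos":[0,0,0],"spin":0}]'
python3 - <<'E'
from h import *
goal(.591,-.247,.035,99)
r=snap('scene');print(robot.read_state()['opening'])
for m in robot.mark_of('scene','used_a_c')[:3]: print(m['score'],np.round(world(r,m['location']),3))
r=snap('wrist','w8.png')
E
```

```text
t: 13.65
tool_pos: [0.5891, -0.2482, 0.1367]
orientation: [2.04, 2.384, -0.0]
force: [-0.5, 0.4, -0.6]
opening: 0.0224
t: 13.85
tool_pos: [0.5881, -0.2471, 0.1352]
orientation: [2.042, 2.386, -0.001]
force: [0.2, 0.2, -0.9]
opening: 0.0224
goal (0.591, -0.247, 0.035, 99) delta [-0.0002  0.0029  0.1002] spin -0.002 yaw 98.9 q [-0.48  0.25  1.43 -0.    1.45 -0.63] t 13.85
0.022222131795998013
```

View pics/w8.png

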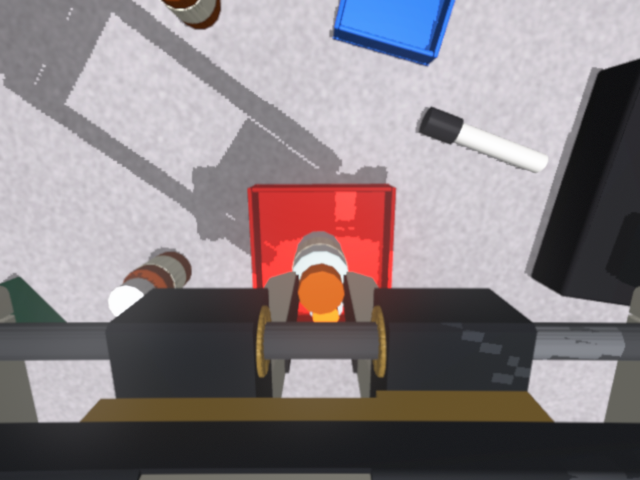

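Vial B is in the fingers, plug at (321,290), over the tub; vial A's plug shows at (326,315). Lowering.

```bash
python3 -m pendant '[{"delta_pos":[0,0.0029,0.02],"spin":0},{"delta_pos":[0,0.0029,0.05],"spin":0},{"delta_pos":[0,0.0029,0.075],"spin":0},{"delta_pos":[0,0.0029,0.09],"spin":0},{"delta_pos":[0,0.0029,0.098],"spin":0},{"delta_pos":[0,0.0029,0.102],"spin":0},{"delta_pos":[0,0.0029,0.102],"spin":0},{"delta_pos":[0,0.0029,0.102],"spin":0}]'
python3 -m pendant '[{"delta_pos":[0,0,0.003],"spin":0},{"delta_pos":[0,0,0.005],"spin":0},{"delta_pos":[0,0,0.005],"spin":0},{"delta_pos":[0,0,0.005],"spin":0}]'
```

```text
t: 14.8
tool_pos: [0.5929, -0.2472, 0.0361]
orientation: [2.038, 2.384, 0.001]
force: [0.5, -0.3, -1.0]
opening: 0.0229
t: 15.2
tool_pos: [0.5929, -0.2472, 0.0311]
orientation: [2.038, 2.384, 0.001]
force: [0.5, 0.1, -0.2]
opening: 0.0226
```

```bash
python3 -m pendant '[{"delta_pos":[0,0,0.002],"spin":0},{"delta_pos":[0,0,0.003],"spin":0},{"delta_pos":[0,0,0.003],"spin":0}]'; python3 -m pendant '[{"delta_pos":[0,0,0.002],"spin":0},{"delta_pos":[0,0,0.002],"spin":0},{"delta_pos":[0,0,0.002],"spin":0}]'
```

```text
t: 15.5
tool_pos: [0.5927, -0.2471, 0.0277]
orientation: [2.038, 2.384, 0.0]
force: [0.0, 0.1, -1.2]
opening: 0.0224
t: 15.8
tool_pos: [0.5935, -0.2478, 0.0275]
orientation: [2.037, 2.382, 0.001]
force: [-2.7, 0.2, 7.8]
opening: 0.0224
```

Contact at 0.0275. Releasing.

```bash
python3 -m pendant '[{"delta_pos":[0,0,-0.001],"spin":0},{"delta_pos":[0,0,-0.001],"spin":0},{"delta_pos":[0,0,-0.001],"spin":0},{"delta_pos":[0,0,-0.001],"spin":0},{"delta_pos":[0,0,-0.001],"spin":0},{"delta_pos":[0,0,-0.001],"spin":0}]' -0.15 
python3 -m pendant '[{"delta_pos":[0,0,-0.02],"spin":0},{"delta_pos":[0,0,-0.05],"spin":0},{"delta_pos":[0,0,-0.09],"spin":0},{"delta_pos":[0,0,-0.12],"spin":0},{"delta_pos":[0,0,-0.12],"spin":0}]' -0.15
python3 - <<'E'
from h import *
r=snap('top');im=r['color'];cv2.imwrite('pics/t9.png',cv2.resize(im[150:300,270:510],None,fx=3.3,fy=3.3,interpolation=cv2.INTER_CUBIC))
for c in ('scene','top','wrist'):
  r=snap(c)
  for l in ('used_a_c','amber_a_c','tub','bay_1'):
    for m in robot.mark_of(c,l): w=world(r,m['location']); print(c,l,round(m['score'],2),np.round(w,3))
goal(.443,-.319,.13,90)
E
```

```text
t: 16.4
tool_pos: [0.5934, -0.2477, 0.0283]
orientation: [2.037, 2.383, 0.001]
force: [0.4, 0.3, 0.4]
opening: 0.0533
t: 16.9
tool_pos: [0.5959, -0.2488, 0.1549]
orientation: [2.031, 2.376, 0.004]
force: [0.0, 0.1, -0.2]
opening: 0.0534
scene used_a_c 0.62 [ 0.599 -0.311  0.038]
scene amber_a_c 0.75 [ 0.444 -0.319  0.038]
scene tub 0.89 [ 0.597 -0.28  -0.   ]
scene bay_1 0.85 [ 0.627  0.025 -0.   ]
scene bay_1 0.7 [ 0.619 -0.051  0.001]
top tub 0.88 [ 0.593 -0.276 -0.   ]
top bay_1 0.84 [0.622 0.026 0.009]
top bay_1 0.62 [ 0.62  -0.048  0.009]
wrist used_a_c 0.97 [ 0.602 -0.31   0.041]
wrist amber_a_c 0.66 [ 0.449 -0.318  0.042]
wrist tub 0.84 [ 0.592 -0.277 -0.001]
wrist bay_1 0.82 [ 0.624 -0.044  0.006]
goal (0.443, -0.319, 0.13, 90) delta [-0.0476 -0.1592  0.0177] spin 0.1561 yaw 98.9 q [-0.47  0.25  1.41 -0.    1.47 -0.63] t 17.7
```

View pics/t9.png

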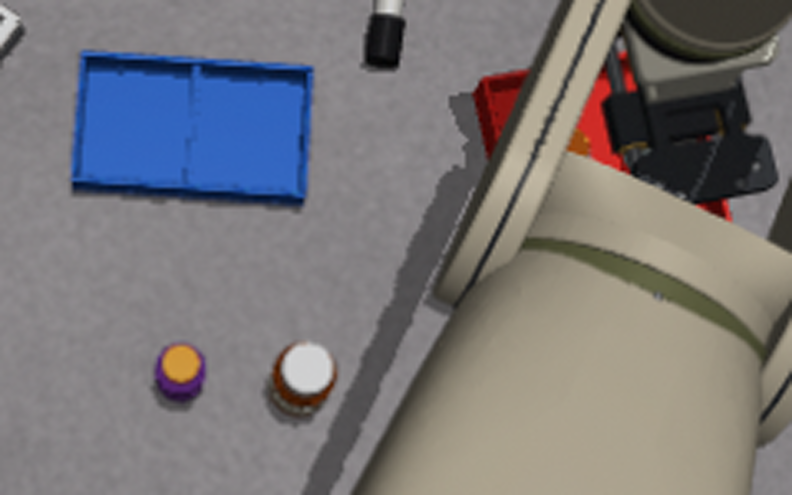

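The arm covers much of the tub, though an orange plug shows at (577,140). I'll move above amber A and check both vials from there.

```bash
python3 -m pendant '[{"delta_pos":[-0.012,-0.04,0],"spin":0.04},{"delta_pos":[-0.024,-0.08,0],"spin":0.08},{"delta_pos":[-0.036,-0.12,0],"spin":0.12},{"delta_pos":[-0.045,-0.15,0],"spin":0.15},{"delta_pos":[-0.0476,-0.1592,0],"spin":0.156},{"delta_pos":[-0.0476,-0.1592,0],"spin":0.156},{"delta_pos":[-0.0476,-0.1592,0],"spin":0.156}]' -0.5
python3 - <<'E'
from h import *
goal(.444,-.319,.029,90)
r=snap('top');im=r['color'];cv2.imwrite('pics/t10.png',cv2.resize(im[150:300,350:510],None,fx=3.7,fy=3.7,interpolation=cv2.INTER_CUBIC))
r=snap('scene');im=r['color'];cv2.imwrite('pics/s10.png',cv2.resize(im[160:340,100:350],None,fx=3.2,fy=3.2,interpolation=cv2.INTER_CUBIC))
for m in robot.mark_of('scene','used_a_c'): print(m['score'],np.round(world(r,m['location']),3))
r=snap('wrist')
for m in robot.mark_of('wrist','amber_a_c'): print(m['score'],np.round(world(r,m['location']),3))
E
```

```text
t: 18.4
tool_pos: [0.4437, -0.3188, 0.148]
orientation: [2.215, 2.217, 0.002]
force: [-0.1, -0.1, -0.7]
opening: 0.0697
goal (0.444, -0.319, 0.029, 90) delta [ 0.0003 -0.0005  0.119 ] spin 0.0006 yaw 90.0 q [-0.72 -0.    1.69  0.    1.45 -0.72] t 18.4
0.92 [ 0.601 -0.31   0.038]
0.66 [ 0.447 -0.318  0.045]
```

View pics/s10.png

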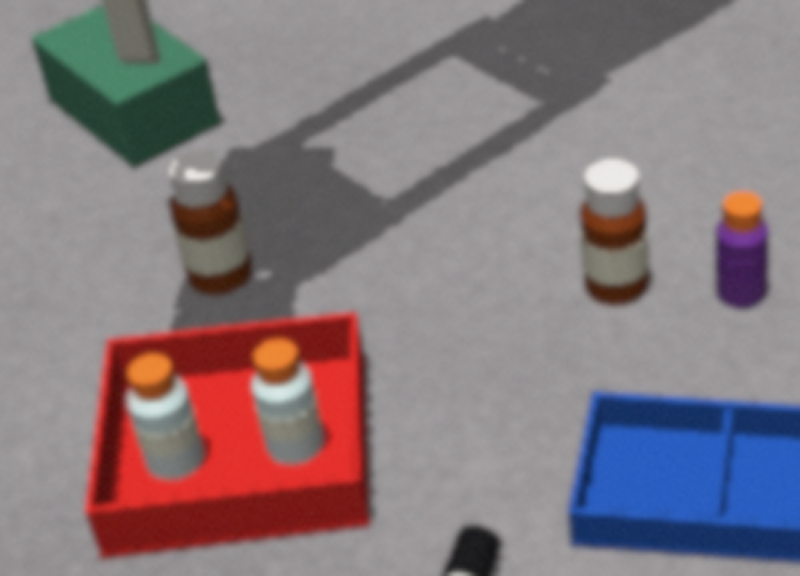

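Both vials stand in the tub, at crop (165,420) and (287,405). Before descending I'll check how close the green box is to the fingers.

```bash
python3 -c "
from h import *
r=snap('top')
for p in ((521,314),(495,343),(533,374),(558,347)): print(np.round(ray(r,p,.05),3))"
```

```text
[ 0.338 -0.399  0.05 ]
[ 0.282 -0.34   0.05 ]
[ 0.215 -0.416  0.05 ]
[ 0.267 -0.474  0.05 ]
```

```bash
python3 -m pendant '[{"delta_pos":[0.0003,0.0005,0.03],"spin":0},{"delta_pos":[0.0003,0.0005,0.065],"spin":0},{"delta_pos":[0.0003,0.0005,0.095],"spin":0},{"delta_pos":[0.0003,0.0005,0.11],"spin":0},{"delta_pos":[0.0003,0.0005,0.1185],"spin":0},{"delta_pos":[0.0003,0.0005,0.1185],"spin":0},{"delta_pos":[0.0003,0.0005,0.1185],"spin":0}]'
python3 -m pendant '[{"delta_pos":[0,0,0],"spin":0},{"delta_pos":[0,0,0],"spin":0},{"delta_pos":[0,0,0],"spin":0},{"delta_pos":[0,0,0],"spin":0},{"delta_pos":[0,0,0],"spin":0},{"delta_pos":[0,0,0],"spin":0},{"delta_pos":[0,0,0],"spin":0},{"delta_pos":[0,0,0],"spin":0}]' 1 15
python3 -m pendant '[{"delta_pos":[0,0,0],"spin":0},{"delta_pos":[0,0,0],"spin":0}]'
```

```text
t: 19.4
tool_pos: [0.4456, -0.3193, 0.0305]
orientation: [2.214, 2.217, 0.002]
force: [0.0, -0.7, 0.5]
opening: 0.0696
t: 20.2
tool_pos: [0.4456, -0.3194, 0.0306]
orientation: [2.214, 2.217, 0.002]
force: [-0.1, -0.5, 0.8]
opening: 0.0309
t: 20.4
tool_pos: [0.4456, -0.3194, 0.0306]
orientation: [2.214, 2.217, 0.002]
force: [0.2, 0.3, 0.1]
opening: 0.0305
```

```bash
python3 -m pendant '[{"delta_pos":[0,0,-0.01],"spin":0},{"delta_pos":[0,0,-0.035],"spin":0},{"delta_pos":[0,0,-0.065],"spin":0},{"delta_pos":[0,0,-0.095],"spin":0},{"delta_pos":[0,0,-0.12],"spin":0},{"delta_pos":[0,0,-0.12],"spin":0},{"delta_pos":[0,0,-0.12],"spin":0}]'
python3 - <<'E'
from h import *
goal(.621,-.048,.15,85)
r=snap('scene');im=r['color'];cv2.imwrite('pics/s11.png',cv2.resize(im[120:340,100:350],None,fx=2.7,fy=2.7,interpolation=cv2.INTER_CUBIC))
for m in robot.mark_of('scene','amber_a_c'): print(m['score'],np.round(world(r,m['location']),3))
E
```

```text
t: 21.1
tool_pos: [0.445, -0.3189, 0.1509]
orientation: [2.213, 2.216, 0.002]
force: [-0.6, 0.6, -2.0]
opening: 0.0307
goal (0.621, -0.048, 0.15, 85) delta [0.2706 0.1764 0.0006] spin 0.0888 yaw 90.1 q [-0.72 -0.01  1.69  0.    1.45 -0.72] t 21.1
0.55 [ 0.446 -0.314  0.161]
```

View pics/s11.png

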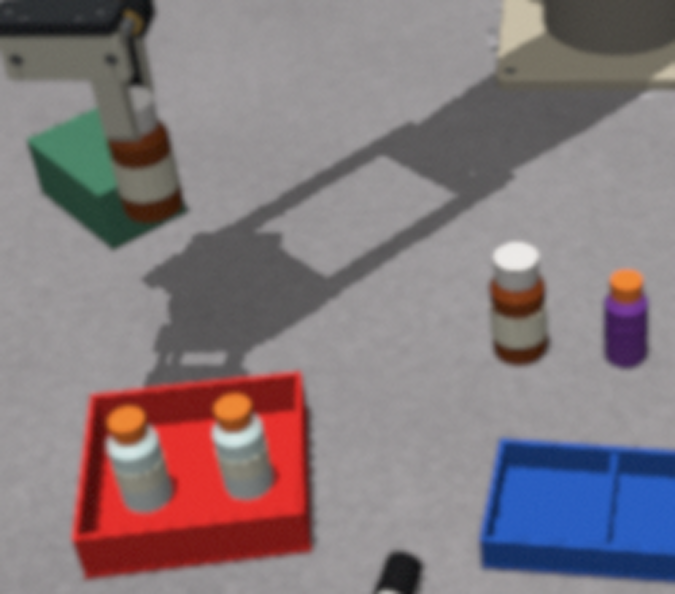

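Amber A is held upright. Carrying it over.

```bash
python3 -m pendant '[{"delta_pos":[0.02,0.013,0],"spin":0.01},{"delta_pos":[0.05,0.033,0],"spin":0.02},{"delta_pos":[0.085,0.056,0],"spin":0.03},{"delta_pos":[0.12,0.078,0],"spin":0.04},{"delta_pos":[0.155,0.101,0],"spin":0.05},{"delta_pos":[0.19,0.124,0],"spin":0.06},{"delta_pos":[0.225,0.147,0],"spin":0.08},{"delta_pos":[0.25,0.163,0],"spin":0.089},{"delta_pos":[0.265,0.173,0],"spin":0.089},{"delta_pos":[0.2706,0.1764,0],"spin":0.089}]'
python3 -m pendant '[{"delta_pos":[0,0,0],"spin":0},{"delta_pos":[0,0,0],"spin":0}]'
python3 - <<'E'
from h import *
for c in('wrist','scene'):
  r=snap(c,c+'12.png')
  for l in('bay_1','amber_a_c'):
    for m in robot.mark_of(c,l): print(c,l,round(m['score'],2),np.round(world(r,m['location']),3))
goal(.621,-.048,.042,85)
E
```

```text
t: 22.2
tool_pos: [0.6196, -0.0457, 0.147]
orientation: [2.312, 2.122, -0.001]
force: [-0.1, -0.1, -1.4]
opening: 0.0304
t: 22.4
tool_pos: [0.6187, -0.0467, 0.1462]
orientation: [2.313, 2.122, -0.003]
force: [-0.7, 0.0, -1.1]
opening: 0.0305
wrist bay_1 0.91 [0.628 0.029 0.004]
wrist bay_1 0.89 [ 0.621 -0.044  0.002]
wrist bay_1 0.48 [ 0.456 -0.07   0.043]
wrist amber_a_c 0.68 [ 0.617 -0.047  0.158]
scene bay_1 0.72 [ 0.621 -0.047  0.005]
scene bay_1 0.61 [0.629 0.023 0.005]
scene amber_a_c 0.57 [ 0.617 -0.045  0.159]
goal (0.621, -0.048, 0.042, 85) delta [-0.0011  0.0014  0.1052] spin 0.0008 yaw 85.0 q [-0.16  0.2   1.47 -0.    1.46 -0.07] t 22.7
```

View pics/wrist12.png

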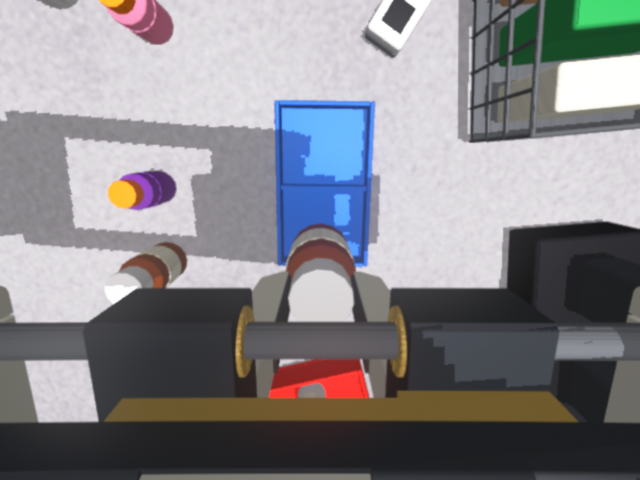

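The bin shows at (275–372, 100–265) in line with the jaws, and the bottle is over the near bay. Descending.

```bash
python3 -m pendant '[{"delta_pos":[-0.0005,0.0022,0.02],"spin":0},{"delta_pos":[-0.0005,0.0022,0.05],"spin":0},{"delta_pos":[-0.0005,0.0022,0.075],"spin":0},{"delta_pos":[-0.0005,0.0022,0.09],"spin":0},{"delta_pos":[-0.0005,0.0022,0.1],"spin":0},{"delta_pos":[-0.0005,0.0022,0.106],"spin":0},{"delta_pos":[-0.0005,0.0022,0.107],"spin":0},{"delta_pos":[-0.0005,0.0022,0.107],"spin":0}]'
python3 -m pendant '[{"delta_pos":[0,0,0.003],"spin":0},{"delta_pos":[0,0,0.004],"spin":0},{"delta_pos":[0,0,0.004],"spin":0}]'
```

```text
t: 23.5
tool_pos: [0.6226, -0.0476, 0.0412]
orientation: [2.312, 2.12, 0.001]
force: [-0.3, 0.8, -0.7]
opening: 0.0306
t: 23.8
tool_pos: [0.6228, -0.0476, 0.0375]
orientation: [2.311, 2.12, 0.001]
force: [-0.4, 0.3, -1.2]
opening: 0.0302
```

```bash
python3 -m pendant '[{"delta_pos":[0,0,0.002],"spin":0},{"delta_pos":[0,0,0.003],"spin":0},{"delta_pos":[0,0,0.003],"spin":0}]';python3 -m pendant '[{"delta_pos":[0,0,0.001],"spin":0},{"delta_pos":[0,0,0.002],"spin":0},{"delta_pos":[0,0,0.002],"spin":0}]'
```

```text
t: 24.1
tool_pos: [0.6229, -0.0476, 0.0346]
orientation: [2.311, 2.12, 0.002]
force: [-0.2, 0.7, -0.1]
opening: 0.0307
t: 24.4
tool_pos: [0.6235, -0.0477, 0.0345]
orientation: [2.31, 2.119, 0.003]
force: [-6.0, 0.7, 11.9]
opening: 0.0308
```

```bash
python3 -m pendant '[{"delta_pos":[-0,0,-0.002],"spin":0},{"delta_pos":[0,0,-0.002],"spin":0}]'
python3 -m pendant '[{"delta_pos":[0,0,0],"spin":0},{"delta_pos":[0,0,0],"spin":0},{"delta_pos":[0,0,0],"spin":0},{"delta_pos":[0,0,0],"spin":0},{"delta_pos":[0,0,0],"spin":0}]' -0.3 
python3 -m pendant '[{"delta_pos":[0,0,-0.015],"spin":0},{"delta_pos":[0,0,-0.05],"spin":0},{"delta_pos":[0,0,-0.09],"spin":0},{"delta_pos":[0,0,-0.12],"spin":0},{"delta_pos":[0,0,-0.12],"spin":0}]'
python3 - <<'E'
from h import *
goal(.453,-.074,.15,90)
r=snap('scene','s13.png')
for m in robot.mark_of('scene','amber_a_c'): print(m['score'],np.round(world(r,m['location']),3))
im=r['color'];cv2.imwrite('pics/s13.png',cv2.resize(im[160:340,100:450],None,fx=2.2,fy=2.2,interpolation=cv2.INTER_CUBIC))
E
```

```text
t: 24.6
tool_pos: [0.6239, -0.0478, 0.0371]
orientation: [2.31, 2.119, 0.004]
force: [0.8, 0.4, -1.7]
opening: 0.0305
t: 25.1
tool_pos: [0.6239, -0.0478, 0.037]
orientation: [2.31, 2.119, 0.004]
force: [-0.6, -0.4, 0.1]
opening: 0.0596
t: 25.6
tool_pos: [0.6269, -0.0478, 0.165]
orientation: [2.303, 2.113, 0.014]
force: [0.6, -0.1, 0.6]
opening: 0.0604
goal (0.453, -0.074, 0.15, 90) delta [-0.041  -0.1712  0.0121] spin -0.0862 yaw 85.1 q [-0.16  0.2   1.45 -0.    1.48 -0.07] t 25.6
0.9 [ 0.622 -0.045  0.046]
```

View pics/s13.png

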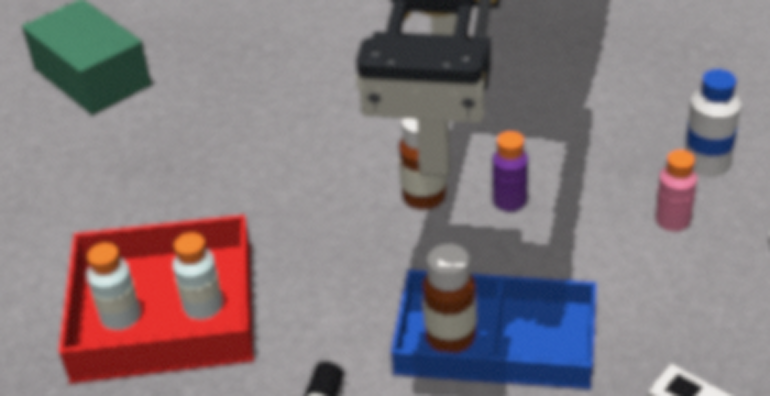

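Amber A stands in the left bay, (450,300) in the crop. Now amber B.

```bash
python3 -m pendant '[{"delta_pos":[-0.01,-0.04,0],"spin":-0.02},{"delta_pos":[-0.02,-0.08,0],"spin":-0.04},{"delta_pos":[-0.03,-0.12,0],"spin":-0.06},{"delta_pos":[-0.038,-0.155,0.006],"spin":-0.08},{"delta_pos":[-0.041,-0.171,0.012],"spin":-0.086},{"delta_pos":[-0.041,-0.171,0.012],"spin":-0.086},{"delta_pos":[-0.041,-0.171,0.012],"spin":-0.086}]' -0.5
python3 - <<'E'
from h import *
goal(.452,-.074,.03,90)
r=snap('wrist','w14.png')
for m in robot.mark_of('wrist','amber_a_c'): print(m['score'],np.round(world(r,m['location']),3))
r=snap('scene')
for m in robot.mark_of('scene','amber_a_c'): print(m['score'],np.round(world(r,m['location']),3))
E
```

```text
t: 26.4
tool_pos: [0.4501, -0.0735, 0.145]
orientation: [2.216, 2.214, 0.006]
force: [0.3, 0.0, -0.3]
opening: 0.07
goal (0.452, -0.074, 0.03, 90) delta [-0.      0.0008  0.115 ] spin -0.0009 yaw 89.9 q [-0.27 -0.26  1.93 -0.    1.46 -0.27] t 26.4
0.69 [ 0.624 -0.047  0.047]
0.57 [ 0.622 -0.047  0.046]
```

View pics/w14.png

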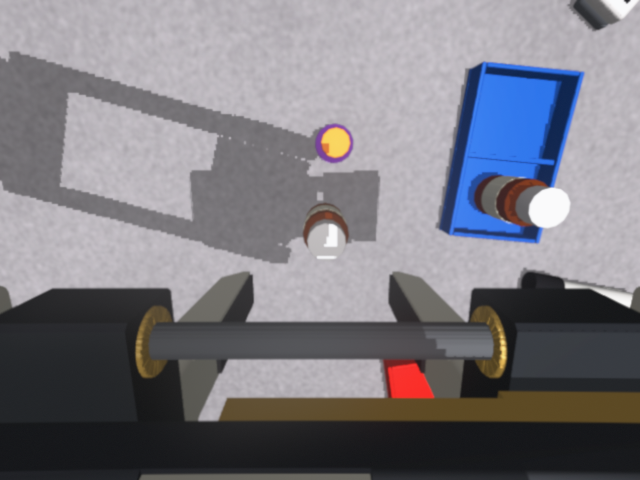

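Amber B's cap is at (326,240), centred between the fingers; purple at (335,143) is clear. Descend and grip.

```bash
python3 -m pendant '[{"delta_pos":[0,0.002,0.03],"spin":0},{"delta_pos":[0,0.002,0.065],"spin":0},{"delta_pos":[0,0.002,0.095],"spin":0},{"delta_pos":[0,0.002,0.108],"spin":0},{"delta_pos":[0,0.002,0.115],"spin":0},{"delta_pos":[0,0.002,0.115],"spin":0},{"delta_pos":[0,0.002,0.115],"spin":0}]'
python3 -m pendant '[{"delta_pos":[0,0,0],"spin":0},{"delta_pos":[0,0,0],"spin":0},{"delta_pos":[0,0,0],"spin":0},{"delta_pos":[0,0,0],"spin":0},{"delta_pos":[0,0,0],"spin":0},{"delta_pos":[0,0,0],"spin":0},{"delta_pos":[0,0,0],"spin":0},{"delta_pos":[0,0,0],"spin":0},{"delta_pos":[0,0,0],"spin":0},{"delta_pos":[0,0,0],"spin":0}]' 1 15
python3 -m pendant '[{"delta_pos":[0,0,-0.01],"spin":0},{"delta_pos":[0,0,-0.035],"spin":0},{"delta_pos":[0,0,-0.065],"spin":0},{"delta_pos":[0,0,-0.095],"spin":0},{"delta_pos":[0,0,-0.12],"spin":0},{"delta_pos":[0,0,-0.12],"spin":0},{"delta_pos":[0,0,-0.12],"spin":0}]'
python3 -c "
from h import *
goal(.628,.026,.15,85)"
```

```text
t: 27.3
tool_pos: [0.4555, -0.0743, 0.0321]
orientation: [2.213, 2.213, 0.008]
force: [-0.7, 1.0, 0.8]
opening: 0.0693
t: 28.3
tool_pos: [0.4555, -0.0743, 0.0321]
orientation: [2.213, 2.213, 0.008]
force: [-0.3, -0.1, 2.3]
opening: 0.0305
t: 29.0
tool_pos: [0.4544, -0.0738, 0.1524]
orientation: [2.212, 2.213, 0.009]
force: [-0.2, 0.5, -1.6]
opening: 0.0307
goal (0.628, 0.026, 0.15, 85) delta [0.0998 0.1736 0.0042] spin 0.0874 yaw 90.0 q [-0.27 -0.26  1.92 -0.    1.47 -0.27] t 29.0
```

```bash
python3 -m pendant '[{"delta_pos":[0.015,0.026,0],"spin":0.01},{"delta_pos":[0.033,0.057,0],"spin":0.03},{"delta_pos":[0.052,0.09,0],"spin":0.045},{"delta_pos":[0.07,0.122,0],"spin":0.06},{"delta_pos":[0.087,0.151,0],"spin":0.08},{"delta_pos":[0.096,0.167,0],"spin":0.087},{"delta_pos":[0.0998,0.1736,0],"spin":0.087},{"delta_pos":[0.0998,0.1736,0],"spin":0.087},{"delta_pos":[0.0998,0.1736,0],"spin":0.087}]'
python3 - <<'E'
from h import *
for c in('wrist','scene'):
  r=snap(c,c+'15.png')
  for l in('bay_1','amber_a_c'):
    for m in robot.mark_of(c,l): print(c,l,round(m['score'],2),np.round(world(r,m['location']),3))
goal(.627,.026,.045,85)
E
```

```text
t: 29.9
tool_pos: [0.6268, 0.0256, 0.1531]
orientation: [2.307, 2.115, 0.007]
force: [0.1, -0.4, -0.3]
opening: 0.031
wrist bay_1 0.66 [0.625 0.029 0.006]
scene bay_1 0.76 [ 0.621 -0.049  0.003]
scene bay_1 0.68 [0.629 0.025 0.006]
scene amber_a_c 0.86 [ 0.624 -0.046  0.047]
goal (0.627, 0.026, 0.045, 85) delta [ 0.0007 -0.0023  0.1095] spin -0.0001 yaw 85.0 q [-0.04  0.2   1.46 -0.    1.47  0.05] t 30.2
```

View pics/wrist15.png

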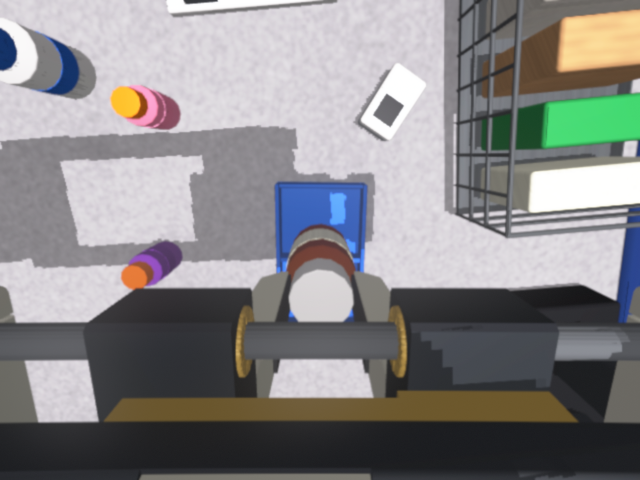

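Amber B, cap at (321,290), is over the far bay at (275–365, 183–275). Lowering.

```bash
python3 -m pendant '[{"delta_pos":[0.001,0,0.02],"spin":0},{"delta_pos":[0.001,0,0.05],"spin":0},{"delta_pos":[0.001,0,0.075],"spin":0},{"delta_pos":[0.001,0,0.09],"spin":0},{"delta_pos":[0.001,0,0.1],"spin":0},{"delta_pos":[0.001,0,0.109],"spin":0},{"delta_pos":[0.001,0,0.112],"spin":0},{"delta_pos":[0.001,0,0.112],"spin":0},{"delta_pos":[0.001,0,0.112],"spin":0}]'
python3 -m pendant '[{"delta_pos":[0,0,0.002],"spin":0},{"delta_pos":[0,0,0.004],"spin":0},{"delta_pos":[0,0,0.004],"spin":0}]'
python3 -m pendant '[{"delta_pos":[0,0,0.001],"spin":0},{"delta_pos":[0,0,0.002],"spin":0},{"delta_pos":[0,0,0.002],"spin":0}]'
```

```text
t: 31.1
tool_pos: [0.6301, 0.026, 0.0436]
orientation: [2.306, 2.113, 0.012]
force: [1.3, -0.8, -1.2]
opening: 0.0305
t: 31.4
tool_pos: [0.6301, 0.026, 0.0396]
orientation: [2.306, 2.113, 0.012]
force: [-1.2, -0.4, -1.9]
opening: 0.0303
t: 31.7
tool_pos: [0.63, 0.026, 0.0373]
orientation: [2.306, 2.113, 0.011]
force: [0.1, 0.7, -0.1]
opening: 0.0304
```

```bash
python3 -m pendant '[{"delta_pos":[0,-0.001,0.001],"spin":0},{"delta_pos":[0,-0.001,0.002],"spin":0},{"delta_pos":[0,-0.001,0.002],"spin":0}]'
```

```text
t: 32.0
tool_pos: [0.6294, 0.0261, 0.0362]
orientation: [2.306, 2.113, 0.012]
force: [-1.4, 1.1, 4.5]
opening: 0.0305
```

```bash

python3 -m pendant '[{"delta_pos":[0,0,-0.001],"spin":0},{"delta_pos":[0,0,-0.001],"spin":0},{"delta_pos":[0,0,-0.001],"spin":0},{"delta_pos":[0,0,-0.001],"spin":0},{"delta_pos":[0,0,-0.001],"spin":0},{"delta_pos":[0,0,-0.001],"spin":0}]' -0.3 
python3 -m pendant '[{"delta_pos":[0,0,-0.015],"spin":0},{"delta_pos":[0,0,-0.05],"spin":0},{"delta_pos":[0,0,-0.09],"spin":0},{"delta_pos":[0,0,-0.12],"spin":0},{"delta_pos":[0,0,-0.12],"spin":0}]'
python3 - <<'E'
from h import *
goal(.379,.332,.15,185)
r=snap('scene')
for m in robot.mark_of('scene','amber_a_c'): print(m['score'],np.round(world(r,m['location']),3))
im=r['color'];cv2.imwrite('pics/s16.png',cv2.resize(im[160:340,200:550],None,fx=2.2,fy=2.2,interpolation=cv2.INTER_CUBIC))
E
```

```text
t: 32.6
tool_pos: [0.6293, 0.0261, 0.0371]
orientation: [2.306, 2.113, 0.012]
force: [0.2, -1.6, -0.5]
opening: 0.0607
t: 33.1
tool_pos: [0.6313, 0.0267, 0.1651]
orientation: [2.3, 2.108, 0.024]
force: [1.2, -0.0, -0.6]
opening: 0.0604
goal (0.379, 0.332, 0.15, 185) delta [ 0.2822 -0.2782  0.0068] spin -1.7454 yaw 85.0 q [-0.04  0.19  1.45 -0.    1.47  0.05] t 33.1
0.85 [ 0.622 -0.045  0.047]
```

View pics/s16.png

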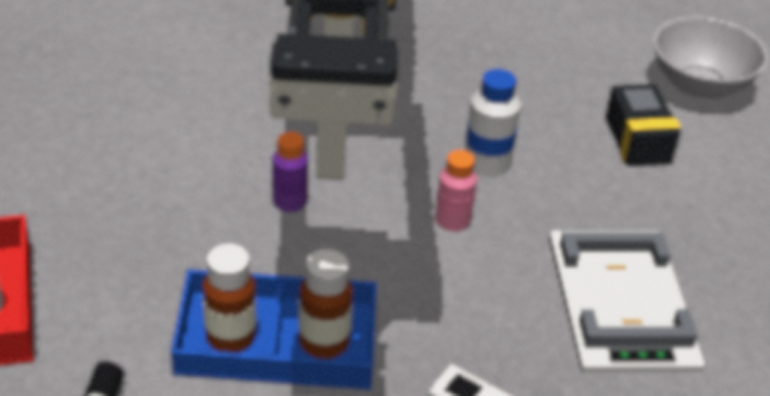

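Both ambers stand in their bays, at (230,300) and (327,310). Now the battery.

```bash
python3 -m pendant '[{"delta_pos":[0.022,-0.021,0],"spin":-0.13},{"delta_pos":[0.044,-0.043,0],"spin":-0.27},{"delta_pos":[0.066,-0.064,0],"spin":-0.40},{"delta_pos":[0.088,-0.086,0],"spin":-0.53},{"delta_pos":[0.11,-0.108,0],"spin":-0.66},{"delta_pos":[0.132,-0.130,0],"spin":-0.8},{"delta_pos":[0.154,-0.151,0],"spin":-0.93},{"delta_pos":[0.176,-0.173,0],"spin":-1.06},{"delta_pos":[0.198,-0.195,0],"spin":-1.2},{"delta_pos":[0.22,-0.217,0],"spin":-1.33}]' -1
python3 -c "
from h import *
goal(.379,.332,.16,185)"
```

```text
t: 34.2
tool_pos: [0.4295, 0.2651, 0.1527]
orientation: [0.502, 3.084, -0.006]
force: [0.3, 1.0, -0.5]
opening: 0.0929
goal (0.379, 0.332, 0.16, 185) delta [ 0.069   0.0474 -0.0085] spin -0.4097 yaw 161.5 q [ 0.46 -0.13  1.8  -0.01  1.46 -0.78] t 34.2
```

```bash
python3 -m pendant '[{"delta_pos":[0.022,0.015,-0.003],"spin":-0.13},{"delta_pos":[0.044,0.03,-0.006],"spin":-0.26},{"delta_pos":[0.06,0.042,-0.008],"spin":-0.37},{"delta_pos":[0.069,0.0474,-0.0085],"spin":-0.41},{"delta_pos":[0.069,0.0474,-0.0085],"spin":-0.41},{"delta_pos":[0.069,0.0474,-0.0085],"spin":-0.41}]'
python3 - <<'E'
from h import *
r=snap('wrist','w17.png')
for l in ('battery_c','cradle'):
  for m in robot.mark_of('wrist',l): print(l,m['score'],np.round(world(r,m['location']),3))
r=snap('scene')
for l in ('battery_c','cradle'):
  for m in robot.mark_of('scene',l): print(l,m['score'],np.round(world(r,m['location']),3))
goal(.379,.332,.01,185)
E
```

```text
t: 34.8
tool_pos: [0.379, 0.3312, 0.1593]
orientation: [-0.133, 3.124, -0.013]
force: [0.6, 0.8, 0.3]
opening: 0.093
battery_c 0.62 [0.38  0.331 0.021]
cradle 0.84 [0.585 0.272 0.011]
battery_c 0.8 [0.381 0.327 0.021]
cradle 0.6 [0.587 0.276 0.006]
goal (0.379, 0.332, 0.01, 185) delta [0.0027 0.0018 0.1499] spin -0.0013 yaw -175.1 q [ 0.63 -0.13  1.79 -0.01  1.47 -1.03] t 35.1
```

View pics/w17.png

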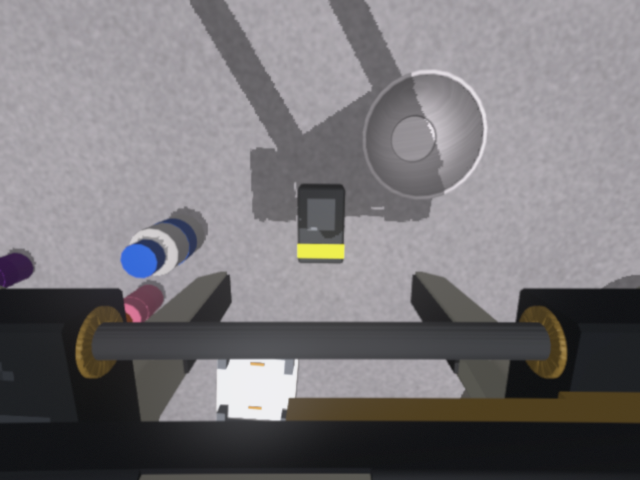

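The battery is at (297–345,185–262), square to the jaws; saline at (140,260) and bowl at (427,135) are clear. Descending.

```bash
python3 -m pendant '[{"delta_pos":[0.002,0.001,0.03],"spin":0},{"delta_pos":[0.002,0.001,0.07],"spin":0},{"delta_pos":[0.002,0.001,0.105],"spin":0},{"delta_pos":[0.002,0.001,0.13],"spin":0},{"delta_pos":[0.002,0.001,0.143],"spin":0},{"delta_pos":[0.002,0.001,0.149],"spin":0},{"delta_pos":[0.002,0.001,0.149],"spin":0},{"delta_pos":[0.002,0.001,0.149],"spin":0}]'
python3 -m pendant '[{"delta_pos":[0,0,0],"spin":0},{"delta_pos":[0,0,0],"spin":0},{"delta_pos":[0,0,0],"spin":0},{"delta_pos":[0,0,0],"spin":0},{"delta_pos":[0,0,0],"spin":0},{"delta_pos":[0,0,0],"spin":0},{"delta_pos":[0,0,0],"spin":0},{"delta_pos":[0,0,0],"spin":0},{"delta_pos":[0,0,0],"spin":0}]' 1 35
python3 -m pendant '[{"delta_pos":[0,0,0],"spin":0},{"delta_pos":[0,0,-0.01],"spin":0},{"delta_pos":[0,0,-0.035],"spin":0},{"delta_pos":[0,0,-0.065],"spin":0},{"delta_pos":[0,0,-0.095],"spin":0},{"delta_pos":[0,0,-0.12],"spin":0},{"delta_pos":[0,0,-0.12],"spin":0},{"delta_pos":[0,0,-0.12],"spin":0}]'
python3 - <<'E'
from h import *
r=snap('scene','s18.png')
for m in robot.mark_of('scene','battery_c'): print(m['score'],np.round(world(r,m['location']),3))
goal(.586,.272,.14,181)
E
```

```text
t: 35.9
tool_pos: [0.3808, 0.332, 0.0124]
orientation: [-0.134, 3.121, -0.01]
force: [0.3, 0.0, 0.9]
opening: 0.093
t: 36.8
tool_pos: [0.3808, 0.3319, 0.0124]
orientation: [-0.134, 3.121, -0.01]
force: [0.4, -0.3, 0.5]
opening: 0.0259
t: 37.6
tool_pos: [0.3792, 0.333, 0.1334]
orientation: [-0.134, 3.119, -0.008]
force: [-1.0, 0.5, -0.7]
opening: 0.0004
0.66 [0.379 0.332 0.021]
goal (0.586, 0.272, 0.14, 181) delta [-0.2022 -0.0778 -0.0048] spin 0.0684 yaw -175.1 q [ 0.63 -0.11  1.83 -0.02  1.42 -1.02] t 37.7
```

The fingers closed to 0, so they missed the battery. The fingertips seem to be higher than the reported TCP, which also explains the plug and cap grips. Looking.

```bash
python3 - <<'E'
from h import *
for n in (0,):
  r=snap('scene');im=r['color'].copy();s,R,_=st()
  for d in (0,-.02,-.04):
    p=proj(r,s['tool_pos']+R@np.array([0,0,d]))[0];print(p);cv2.circle(im,tuple(int(round(v)) for v in p),1,(0,255,0),-1)
  cv2.imwrite('pics/s19.png',cv2.resize(im[120:250,430:560],None,fx=4.5,fy=4.5,interpolation=cv2.INTER_CUBIC))
  snap('wrist','w19.png')
E
```

```text
[503.62613637 169.94851508]
[505.84835643 161.02881512]
[508.11936693 151.89545093]
```

View pics/s19.png

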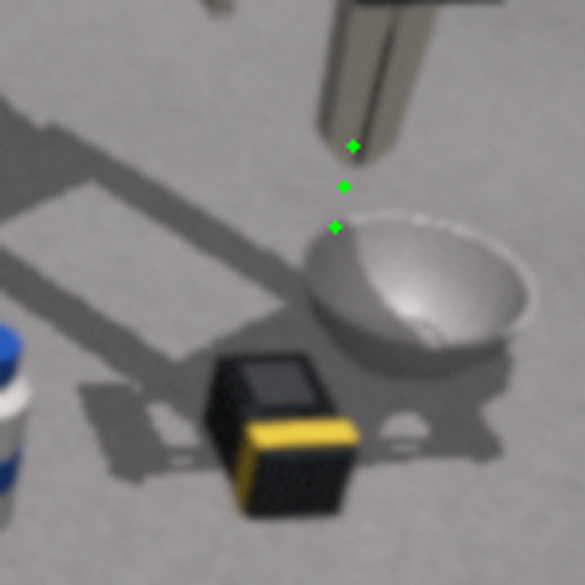

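View pics/w19.png

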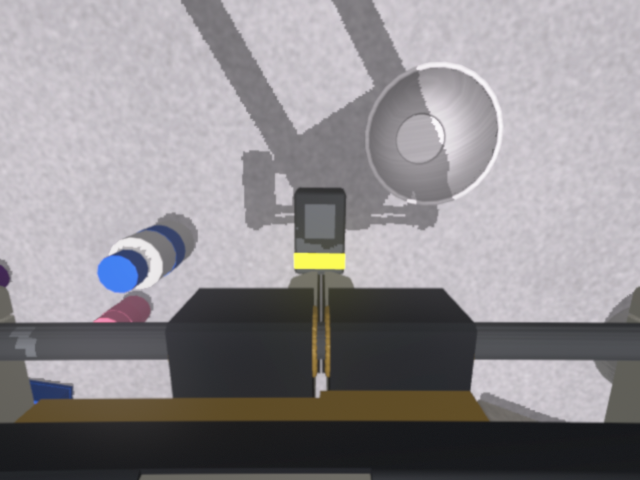

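The real fingertips end at about (508,155), which is about 36 mm up the tool axis from the reported TCP. The vials and bottles were therefore held by plug and cap. The battery has not moved. I'll go about 35 mm lower, checking force on the way.

```bash
python3 -m pendant '[{"delta_pos":[0,0,0],"spin":0},{"delta_pos":[0,0,0],"spin":0},{"delta_pos":[0,0,0],"spin":0},{"delta_pos":[0,0,0],"spin":0},{"delta_pos":[0,0,0],"spin":0},{"delta_pos":[0,0,0],"spin":0},{"delta_pos":[0,0,0],"spin":0},{"delta_pos":[0,0,0],"spin":0},{"delta_pos":[0,0,0],"spin":0},{"delta_pos":[0,0,0],"spin":0}]' -1
python3 -c "
from h import *
goal(.380,.331,-.022,185)"
```

```text
t: 38.8
tool_pos: [0.3778, 0.332, 0.131]
orientation: [-0.134, 3.123, -0.012]
force: [0.6, 0.2, 0.4]
opening: 0.0761
goal (0.38, 0.331, -0.022, 185) delta [2.00e-04 1.00e-04 1.53e-01] spin -0.0015 yaw -175.1 q [ 0.63 -0.11  1.83 -0.02  1.42 -1.02] t 38.8
```

```bash
python3 -m pendant '[{"delta_pos":[0,0,0.02],"spin":0},{"delta_pos":[0,0,0.05],"spin":0},{"delta_pos":[0,0,0.08],"spin":0},{"delta_pos":[0,0,0.1],"spin":0},{"delta_pos":[0,0,0.115],"spin":0},{"delta_pos":[0,0,0.12],"spin":0},{"delta_pos":[0,0,0.12],"spin":0},{"delta_pos":[0,0,0.12],"spin":0}]'
python3 -c "
from h import *
r=snap('scene');cv2.imwrite('pics/s20.png',cv2.resize(r['color'][120:250,430:560],None,fx=4.5,fy=4.5,interpolation=cv2.INTER_CUBIC))"
```

```text
t: 39.6
tool_pos: [0.3803, 0.3316, 0.0119]
orientation: [-0.134, 3.122, -0.011]
force: [-0.2, 0.7, 0.3]
opening: 0.0932
```

View pics/s20.png

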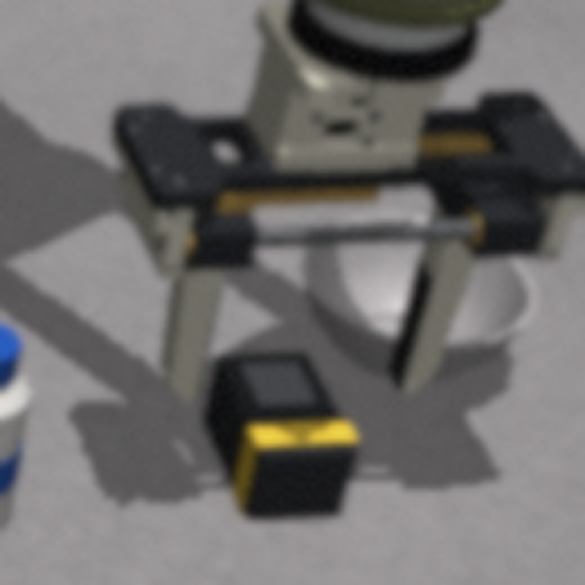

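```bash
python3 -c "
from h import *
r=snap('top')
for p in ((127,349),(154,349),(127,323)):print(ray(r,p,.04))"
python3 -m pendant '[{"delta_pos":[0,0,0.01],"spin":0},{"delta_pos":[0,0,0.02],"spin":0},{"delta_pos":[0,0,0.025],"spin":0},{"delta_pos":[0,0,0.025],"spin":0}]'
python3 -m pendant '[{"delta_pos":[0,0,0.004],"spin":0},{"delta_pos":[0,0,0.008],"spin":0},{"delta_pos":[0,0,0.008],"spin":0},{"delta_pos":[0,0,0.008],"spin":0}]'
```

```text
[0.29035659 0.41297254 0.04      ]
[0.28994716 0.35572717 0.04      ]
[0.3437976  0.41343725 0.04      ]
t: 40.1
tool_pos: [0.3799, 0.3308, -0.0143]
orientation: [-0.134, 3.124, -0.012]
force: [0.3, 0.1, -0.1]
opening: 0.093
t: 40.5
tool_pos: [0.38, 0.3307, -0.0224]
orientation: [-0.134, 3.124, -0.013]
force: [-0.2, -1.3, -0.3]
opening: 0.093
```

```bash
python3 -m pendant '[{"delta_pos":[0,0,0],"spin":0},{"delta_pos":[0,0,0],"spin":0},{"delta_pos":[0,0,0],"spin":0},{"delta_pos":[0,0,0],"spin":0},{"delta_pos":[0,0,0],"spin":0},{"delta_pos":[0,0,0],"spin":0},{"delta_pos":[0,0,0],"spin":0},{"delta_pos":[0,0,0],"spin":0},{"delta_pos":[0,0,0],"spin":0},{"delta_pos":[0,0,0],"spin":0}]' 1 35
python3 -m pendant '[{"delta_pos":[0,0,-0.005],"spin":0},{"delta_pos":[0,0,-0.025],"spin":0},{"delta_pos":[0,0,-0.055],"spin":0},{"delta_pos":[0,0,-0.085],"spin":0},{"delta_pos":[0,0,-0.11],"spin":0},{"delta_pos":[0,0,-0.12],"spin":0},{"delta_pos":[0,0,-0.12],"spin":0},{"delta_pos":[0,0,-0.12],"spin":0}]'
python3 - <<'E'
from h import *
r=snap('scene')
for m in robot.mark_of('scene','battery_c'): print(m['score'],np.round(world(r,m['location']),3))
goal(.586,.272,.1,181)
E
```

```text
t: 41.5
tool_pos: [0.3801, 0.3307, -0.0223]
orientation: [-0.134, 3.124, -0.013]
force: [-0.6, -0.7, 0.7]
opening: 0.0448
t: 42.3
tool_pos: [0.3775, 0.3311, 0.0962]
orientation: [-0.134, 3.125, -0.014]
force: [0.1, -0.0, -3.3]
opening: 0.0448
0.9 [0.376 0.333 0.142]
goal (0.586, 0.272, 0.1, 181) delta [-0.2032 -0.0764 -0.0013] spin 0.0683 yaw -175.1 q [ 0.63 -0.08  1.87 -0.02  1.35 -1.02] t 42.4
```

Gripped at 44.8 mm. Carrying it to the cradle.

```bash
python3 -m pendant '[{"delta_pos":[-0.015,-0.006,0],"spin":0.01},{"delta_pos":[-0.04,-0.015,0],"spin":0.02},{"delta_pos":[-0.07,-0.026,0],"spin":0.03},{"delta_pos":[-0.1,-0.038,0],"spin":0.04},{"delta_pos":[-0.13,-0.049,0],"spin":0.05},{"delta_pos":[-0.16,-0.06,0],"spin":0.06},{"delta_pos":[-0.185,-0.069,0],"spin":0.068},{"delta_pos":[-0.198,-0.0745,0],"spin":0.068},{"delta_pos":[-0.2032,-0.0764,0],"spin":0.068},{"delta_pos":[-0.2032,-0.0764,0],"spin":0.068}]'
python3 -m pendant '[{"delta_pos":[0,0,0],"spin":0},{"delta_pos":[0,0,0],"spin":0}]'
python3 - <<'E'
from h import *
for c in('wrist','scene'):
  r=snap(c,c+'21.png')
  for l in('cradle','battery_c'):
    for m in robot.mark_of(c,l): print(c,l,round(m['score'],2),np.round(world(r,m['location']),3))
goal(.586,.272,.02,181)
cv2.imwrite('pics/s21.png',cv2.resize(r['color'][150:350,400:560],None,fx=3,fy=3,interpolation=cv2.INTER_CUBIC))
E
```

```text
t: 43.4
tool_pos: [0.5862, 0.271, 0.0973]
orientation: [-0.026, 3.131, -0.016]
force: [-0.0, -1.1, -2.5]
opening: 0.0451
t: 43.6
tool_pos: [0.5853, 0.2712, 0.0967]
orientation: [-0.027, 3.132, -0.017]
force: [0.4, -0.3, -1.8]
opening: 0.0446
wrist battery_c 0.59 [0.584 0.271 0.139]
scene cradle 0.69 [0.584 0.273 0.007]
scene battery_c 0.96 [0.586 0.272 0.14 ]
goal (0.586, 0.272, 0.02, 181) delta [0.0009 0.0014 0.0776] spin -0.0005 yaw -179.0 q [ 0.36  0.3   1.45 -0.01  1.38 -1.22] t 43.9
```

View pics/wrist21.png

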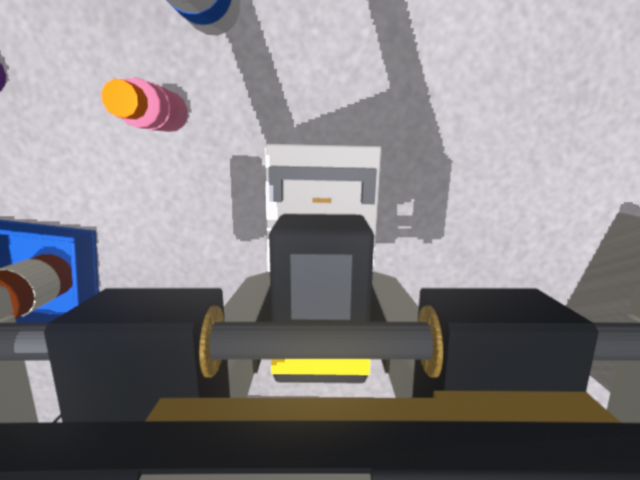

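View pics/s21.png

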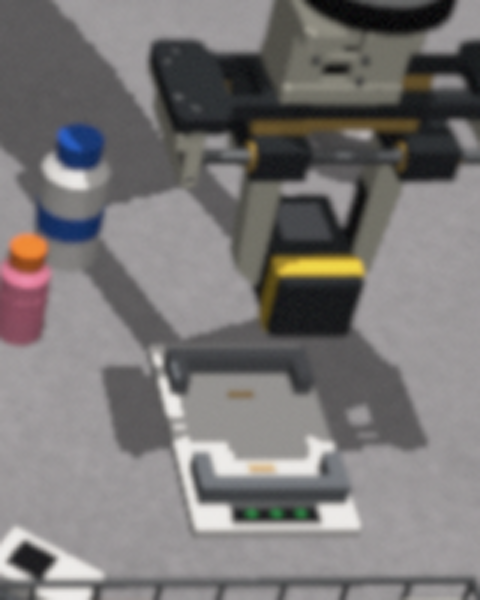

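The charger spans columns 266–380 and the battery 270–373, parallel to it and within about 2 mm. Lowering.

```bash
python3 -m pendant '[{"delta_pos":[0.001,0.0015,0.015],"spin":0},{"delta_pos":[0.001,0.0015,0.04],"spin":0},{"delta_pos":[0.001,0.0015,0.065],"spin":0},{"delta_pos":[0.001,0.0015,0.082],"spin":0},{"delta_pos":[0.001,0.0015,0.092],"spin":0},{"delta_pos":[0.001,0.0015,0.099],"spin":0},{"delta_pos":[0.001,0.0015,0.101],"spin":0},{"delta_pos":[0.001,0.0015,0.101],"spin":0},{"delta_pos":[0.001,0.0015,0.101],"spin":0}]'
python3 -m pendant '[{"delta_pos":[0,0,0.003],"spin":0},{"delta_pos":[0,0,0.004],"spin":0},{"delta_pos":[0,0,0.004],"spin":0}]'
```

```text
t: 44.8
tool_pos: [0.5871, 0.2722, -0.0022]
orientation: [-0.026, 3.129, -0.015]
force: [-0.5, -0.6, -3.0]
opening: 0.0448
t: 45.1
tool_pos: [0.5872, 0.2721, -0.0061]
orientation: [-0.026, 3.129, -0.015]
force: [-0.6, 0.4, -3.6]
opening: 0.0447
```

```bash
python3 -m pendant '[{"delta_pos":[0.001,0,0.002],"spin":0},{"delta_pos":[0.001,0,0.004],"spin":0},{"delta_pos":[0.001,0,0.004],"spin":0}]'; python3 -m pendant '[{"delta_pos":[0,0,0.001],"spin":0},{"delta_pos":[0,0,0.002],"spin":0},{"delta_pos":[0,0,0.002],"spin":0}]'
python3 -c "
from h import *
r=snap('scene')
for m in robot.mark_of('scene','battery_c'): print(m['score'],np.round(world(r,m['location']),3))
cv2.imwrite('pics/s22.png',cv2.resize(r['color'][150:350,400:560],None,fx=3,fy=3,interpolation=cv2.INTER_CUBIC))"
```

```text
t: 45.4
tool_pos: [0.5858, 0.272, -0.0107]
orientation: [-0.027, 3.129, -0.015]
force: [0.6, -0.3, -4.0]
opening: 0.0448
t: 45.7
tool_pos: [0.5858, 0.272, -0.0123]
orientation: [-0.027, 3.129, -0.015]
force: [-3.5, -0.9, 1.6]
opening: 0.0449
0.86 [0.585 0.269 0.031]
```

View pics/s22.png

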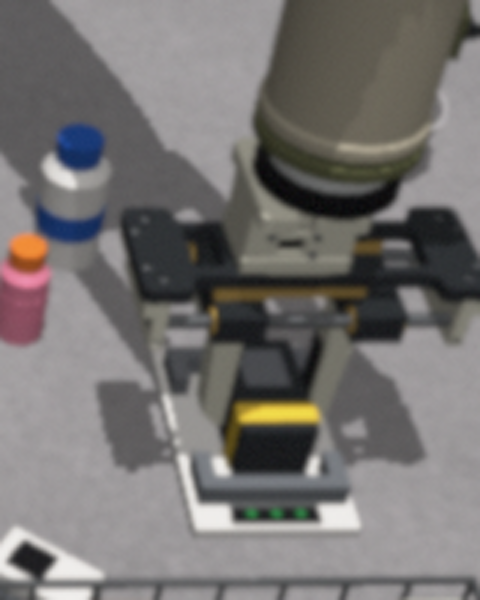

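The battery is down between the stops, at (275,440), with contact showing. Opening and retreating.

```bash
python3 -m pendant '[{"delta_pos":[0,0,0.001],"spin":0},{"delta_pos":[0,0,0.001],"spin":0}]'
python3 -m pendant '[{"delta_pos":[0,0,0],"spin":0},{"delta_pos":[0,0,0],"spin":0},{"delta_pos":[0,0,0],"spin":0},{"delta_pos":[0,0,0],"spin":0},{"delta_pos":[0,0,0],"spin":0},{"delta_pos":[0,0,0],"spin":0}]' -0.6
python3 -m pendant '[{"delta_pos":[0,0,-0.015],"spin":0},{"delta_pos":[0,0,-0.05],"spin":0},{"delta_pos":[0,0,-0.09],"spin":0},{"delta_pos":[0,0,-0.13],"spin":0},{"delta_pos":[0,0,-0.17],"spin":0},{"delta_pos":[0,0,-0.17],"spin":0},{"delta_pos":[0,0,-0.17],"spin":0}]'
python3 - <<'E'
from h import *
for c in('wrist','scene','top'):
  r=snap(c,c+'23.png')
  for l in('cradle','battery_c','amber_a_c','used_a_c','saline_c'):
    for m in robot.mark_of(c,l): print(c,l,round(m['score'],2),np.round(world(r,m['location']),3))
print(robot.read_state()['t'])
E
```

```text
t: 46.0
tool_pos: [0.586, 0.272, -0.0123]
orientation: [-0.027, 3.129, -0.015]
force: [-6.1, -2.6, 7.5]
opening: 0.0448
t: 46.6
tool_pos: [0.5859, 0.2719, -0.0124]
orientation: [-0.027, 3.129, -0.015]
force: [0.7, 0.5, 0.6]
opening: 0.074
t: 47.3
tool_pos: [0.585, 0.2741, 0.1604]
orientation: [-0.027, 3.125, -0.013]
force: [0.0, 0.2, 0.6]
opening: 0.074
wrist battery_c 0.69 [0.586 0.274 0.029]
wrist saline_c 0.86 [0.412 0.189 0.045]
scene cradle 0.77 [0.585 0.273 0.009]
scene battery_c 0.97 [0.586 0.27  0.03 ]
scene amber_a_c 0.65 [ 0.624 -0.046  0.046]
scene used_a_c 0.98 [ 0.601 -0.307  0.035]
scene used_a_c 0.61 [ 0.623 -0.045  0.044]
scene saline_c 0.7 [0.407 0.186 0.05 ]
top cradle 0.71 [0.585 0.268 0.005]
top battery_c 0.48 [0.585 0.276 0.032]
top battery_c 0.43 [ 0.598 -0.277 -0.002]
top amber_a_c 0.77 [ 0.624 -0.044  0.047]
top used_a_c 0.86 [ 0.605 -0.309  0.04 ]
top used_a_c 0.62 [0.627 0.029 0.049]
48.2
```

View pics/scene23.png

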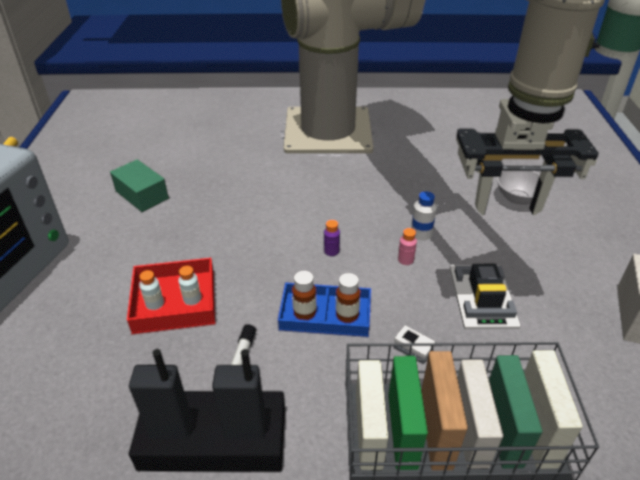

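View pics/wrist23.png

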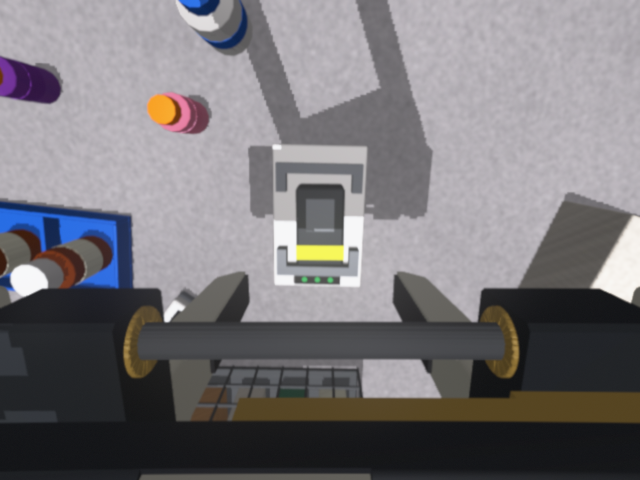

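The pictures show both vials in the tub at (150,290) and (189,286), both ambers in the bays at (304,297) and (348,298), and the battery in the cradle at (490,285). The saline is in place and the gripper is clear. Handing in.

```bash
python3 -c "
from plant import robot
print(robot.close_job()); print(robot.read_state()['t'])"
```

```text
the job is handed in; nothing more can be done
None
the job is handed in; nothing more can be done
```

I put everything in place and handed the job in about 48 s into the run; no verdict was reported. I set both used vials standing in the red tub before moving any clean thing. After that came one amber bottle upright in each bay and the battery flat in the cradle. Everything is let go and the gripper is clear.

**Last checks:**
- **Battery:** the camera estimates put its centre within about 5 mm of the cradle centre and 20–21 mm above its floor. It looks in line with the cradle.
- **Amber bottles:** they stand roughly 3–5 mm from the bay centres.
- **Vials:** both stand inside the tub. In the last round the network reported only one of them, so I confirmed the other in the picture.
- **Saline bottle:** it shows within a few millimetres of its start, upright.

**What disagreed:**
- **Fingertip height:** the real fingertips sit about 36 mm above the reported TCP, going by the scene pictures and the measured openings. Because of this the vials and bottles were held by plug and cap instead of by the body.
- **Missed battery grasp:** the first try closed above the battery without moving it. The second, about 35 mm lower, held.
- **Network mistakes:** in the last round, low-score reports mistook an amber bottle for a vial and the tub for the battery. I set these aside after checking the picture.

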